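# Rebuild the plate filter and open its inlet valve

### The job

Rebuild the spirit filter on the bench: thread every filter plate that is lying on the table flat over both guide pins of the filter stand, then slide one spacer sleeve over each pin so that it sits fully down on the plates. When the pack is complete, wind the crank of the inlet valve anticlockwise until it comes to its stop, and leave the bottles and the carton where they are.

Things in the scene. Friction and masses are not known exactly. Their poses are not given: they have to be found in the camera images.
- stand: Fixed filter stand: grey base 250 x 90 x 20 mm with a raised steel platen 200 x 42 mm whose top is 45 mm over the table, and two upright steel guide pins. Origin under its centre on the table, z up; the pins stand on its own x axis at x = +75 and -75 mm. Pins are 19 mm in diameter and stand 100 mm above the platen; the top 12 mm tapers to 9 mm.
- platen (a point): Centre of the platen's top face, midway between the pins, where the underside of the first plate rests; axes as the stand.
- pin_a (a point): Top of the guide pin at the stand's +x end, on the pin's axis, 100 mm above the platen.
- pin_b (a point): Top of the guide pin at the stand's -x end, on the pin's axis, 100 mm above the platen.
- plate1: White plastic filter plate with a grey ribbed window drawn on its top, 190 mm (its x) x 50 mm (its y) x 16 mm thick, 0.16 kg, lying flat on the table. Two through holes of 23 mm diameter at x = +75 and -75 mm. Origin at the centre of its underside. All plates are alike, either way round fits and they may go on in any order; two or three are present.
- plate2: White plastic filter plate with a grey ribbed window drawn on its top, 190 mm (its x) x 50 mm (its y) x 16 mm thick, 0.16 kg, lying flat on the table. Two through holes of 23 mm diameter at x = +75 and -75 mm. Origin at the centre of its underside. All plates are alike, either way round fits and they may go on in any order; two or three are present.
- plate3: White plastic filter plate with a grey ribbed window drawn on its top, 190 mm (its x) x 50 mm (its y) x 16 mm thick, 0.16 kg, lying flat on the table. Two through holes of 23 mm diameter at x = +75 and -75 mm. Origin at the centre of its underside. All plates are alike, either way round fits and they may go on in any order; two or three are present.
- sleeve1: Plain aluminium spacer sleeve, a thick ring 50 mm in outer diameter and 44 mm tall with a straight through bore 22 mm in diameter, about 0.15 kg, standing upright on the table. Origin at the centre of its underside. Both sleeves are alike and either fits either pin.
- sleeve2: Plain aluminium spacer sleeve, a thick ring 50 mm in outer diameter and 44 mm tall with a straight through bore 22 mm in diameter, about 0.15 kg, standing upright on the table. Origin at the centre of its underside. Both sleeves are alike and either fits either pin.
- valve_axis (a point): Point on the vertical turning axis of the valve's crank, 125 mm above the table, level with the middle of the crank's grip. The fixed valve is a grey block 85 x 85 x 50 mm with a hub up to 72 mm.
- crank_knob (a point): Middle of the crank's grip: an upright black cylinder 22 mm in diameter and 50 mm tall (from 96 to 146 mm above the table), which spins freely on the crank arm, 50 mm from the turning axis. The arm lies below it at 82 to 94 mm. The point is 125 mm above the table.
- crank (a joint): Angle of the valve's crank in rad, growing as it turns anticlockwise seen from above; it stops at 18.85 (fully open, three turns from 0) and starts somewhere between 0 and 5. Light to turn (0.05 N m of friction), stays where left.
- bottle1: Filled square amber bottle, 75 x 75 x 180 mm, a bystander: origin under its centre.
- bottle2: Filled square amber bottle, 75 x 75 x 180 mm, a bystander: origin under its centre.
- carton: Packed white carton, 120 x 200 x 60 mm, a bystander: origin under its centre.
Mind the look-alikes: they are no part of the job. Leave any orange or red look-alike of the plate2 alone.

How it is judged:
On the way, in this order (a step that is already met when the one before it is completed fails the run):
1. every filter plate present lies flat on the stand, threaded over both pins (horizontal distance between each of plate1, plate2, plate3 and platen below 0.006 m and angle between the x axis of each of plate1, plate2, plate3 and the x axis of stand, either way round below 0.06 rad and angle between each of plate1, plate2, plate3's own z axis and vertical below 0.05 rad and z of plate1 in the frame of platen between -0.004 and 0.036 m and z of plate2 in the frame of platen between -0.004 and 0.036 m and z of plate3 in the frame of platen between -0.004 and 0.036 m), for 0.2 s.
2. one spacer sleeve sits on each pin, down on the plates (all of step 1 and (horizontal distance between sleeve1 and pin_a below 0.005 m or horizontal distance between sleeve1 and pin_b below 0.005 m) and angle between each of sleeve1, sleeve2's own z axis and vertical below 0.07 rad and z of sleeve1 in the frame of platen between 0.027 and 0.053 m and (horizontal distance between sleeve2 and pin_a below 0.005 m or horizontal distance between sleeve2 and pin_b below 0.005 m) and z of sleeve2 in the frame of platen between 0.027 and 0.053 m and horizontal distance between sleeve1 and sleeve2 above 0.13 m), for 0.2 s.
3. the valve is wound fully open (value of joint crank above 18.5 rad), for 0.2 s.
At the end, for the whole second after the job is handed in: All present plates threaded flat on both pins (centred within 6 mm, bottoms at most 36 mm above the platen); one sleeve on each pin on top of them (within 5 mm of the axis, bottom 27 to 53 mm above the platen); crank past 18.5 rad; all at rest (all of step 2 and linear speed of each of plate1, plate2, plate3, sleeve1, sleeve2 below 0.02 m/s and value of joint crank above 18.5 rad); the robot touches nothing.
It fails at once if the first bottle is shifted by more than 30 mm (distance of bottle1 from where it was at the start of the episode above 0.03 m).
It fails at once if the second bottle is shifted by more than 30 mm (distance of bottle2 from where it was at the start of the episode above 0.03 m).
It fails at once if the carton is shifted by more than 30 mm (distance of carton from where it was at the start of the episode above 0.03 m).
Of plate1, plate2, plate3 only 2 to 3 are there at a start; the rules pass over those that are not, and their reading is None.
At some moment in a run one of sleeve1, sleeve2 may be knocked a few centimetres aside while the robot is not near it.
It also fails if it takes over 210 s, if anything falls off the work surface, if the arm or the gripper's body presses on something with over 40 N, if the wrist force passes 120 N, or if a joint passes its speed limit or range.

### The arm

A 6-joint arm with a two-finger parallel gripper is mounted at the origin on the work surface. World frame = base frame: x ahead of the robot, y to its left, z up, the work surface at z = 0. Lengths are in m, angles in rad, forces in N, time in s.
With the tool pointing down it reaches from about 0.25 to 0.775 m from the base axis. Payload 8.9 kg.
Tool frame: the origin (TCP) lies on the centre line of the jaws, within the pads' length; the fingertips stand 19 mm ahead of it and the grasp point (between the pads) is the TCP; z points along the fingers, y is the direction in which the jaws open and shut (so a half turn about z gives the same grasp; the last joint's range is limited). The gripper opens to 85 mm and grips with 20 to 120 N. Pads are 22 mm wide; open, the fingers measure 114 mm over their backs; the gripper's body (76 mm by 85 mm) begins 54 mm behind the grasp point. The pads swing forward as they close: fully open they stand 13 mm farther back than shut.
Start: joints at [1.045, 0.291, -0.153, 1.127, 0, 1.431], TCP at [0.198, 0.486, 0.221] pointing down, gripper open.
Joint ranges: [-2.52, 2.52], [-0.91, 1.74], [-1.3, 1.37], [-1.96, 2.02], [-1.52, 1.47], [-3.14, 3.14]. Speed limits (rad/s): [2.22, 2.22, 2.79, 3.14, 3.14, 3.14].

### API

Orientations are given as [roll, pitch, yaw] about the fixed x, y, z axes, in that order (R = Rz(yaw) Ry(pitch) Rx(roll)).
In Python, from cell import env, viewer gives the robot as it stands.
- The arm moves only by the shell command python3 -m pendant 'ROWS' [FORCE]. ROWS is a JSON object of lists of equal length, an entry for each row: "claw": the closure, from 0 (fully open) to 1 (shut); "delta_pos": the shift along the tool's x, y, z in mm, a list of three; "turn": the turn, a rotation vector about the tool's x, y, z in rad, a list of three. In form: {"claw": [claw, ...], "delta_pos": [[tx, ty, tz], ...], "turn": [[ax, ay, az], ...]}. A call has 1 to 8 rows; each row shifts and turns the pose as measured when the row begins, along the tool's axes as they then stand; what a row does not reach is not made up. A row lasts 1/8 s, in which the tool goes at most 62.5 mm and 10.7 degrees, less where a joint would pass 70% of its speed; a pose out of reach is approached as far as the arm can. A call with a gripper value outside its range is refused whole. The fingers move at their own pace and stop on an object; FORCE is the grip in N (left out, the last holds). Time passes only in rows, so rows that do not move let the fingers close. It gives the time, the measured TCP pose, the force and the opening at its end, in the units of the state.
- env.sense(): the state, without advancing time (a new reading comes with each control period).
- viewer.grab_frame(name): name is "scene" or "side" or "wrist"; returns the picture (400x640x3 uint8, red, green, blue); there is no depth.
- viewer.camera_model(name): a dict with "fx", "fy", "cx", "cy" (pixels), "R" (3x3) and "t" (3): a world point X has camera coordinates R X + t. Camera axes: x right, y down, z forward; pixel columns grow to the right and rows downward; lengths in m; the calibration is good to about 2 mm. A picture is of the moment at which its call begins: read the wrist's pose just before it. camera_model takes no time and is no camera call; for the wrist camera it gives the pose at the moment of the call.
- env.sign_off(): hands the job in, once; it reports no verdict.
The state is a dict: "time_s": time; "q": joint angles; "dq": joint speeds; "tau": joint torques, N m; "eef_pos": TCP position; "eef_rot": TCP orientation; "contact_force": force on the tool from outside, world axes, zero at the start; "moment": the same for the moment, N m; "width": finger opening in m.
Only numpy, scipy, OpenCV 4.12 (cv2) and the standard library are available. Lean on these libraries where they do the work, as an engineer would, in place of code of your own. Each camera call takes 0.05 s, during which the arm holds its last target. There are 200 camera calls.

## Working session

There is one attempt and no reset: what is moved stays moved. The work goes in short steps, Python scripts to look and compute and a shell command to move; the robot and the scene stay as the last step left them, time stands still between calls to the robot, and variables do not carry over. Pictures are saved under pics/ and viewed, about 12 in all and at most 16, crops included, and the job is handed in when it is done.

```bash
ls; mkdir -p pics
python3 - <<'E'
from cell import env, viewer
import cv2
for n in("scene","side"):
    cv2.imwrite(f"pics/{n}0.png",viewer.grab_frame(n)[:,:,::-1])
    m=viewer.camera_model(n);print(n,m)
s=env.sense();print(s)
E
```

```text
pics
scene {'fx': 411.6056713544187, 'fy': 411.6056713544187, 'cx': 312.9791737358631, 'cy': 199.70688399950018, 'R': array([[-0.04365205,  0.99898807,  0.0108325 ],
       [ 0.77836362,  0.04080487, -0.62648626],
       [-0.62629432, -0.01891579, -0.77935718]]), 't': array([ 0.03762296, -0.3153551 ,  1.45126767])}
side {'fx': 418.26884251430226, 'fy': 418.26884251430226, 'cx': 320.14301376063764, 'cy': 201.73095911406057, 'R': array([[ 0.92466203, -0.38075708,  0.00491654],
       [-0.23803696, -0.58805011, -0.77300419],
       [ 0.29721799,  0.71359731, -0.63438187]]), 't': array([-0.45454744,  0.20914104,  1.07215338])}
{'time_s': 0.1, 'q': array([ 1.04471238e+00,  2.91200700e-01, -1.54006432e-01,  1.12669911e+00,
       -6.08303791e-06,  1.43150618e+00]), 'dq': array([ 0.00059311, -0.00295095,  0.00282491,  0.00042428,  0.00034051,
        0.00041091]), 'tau': array([ 2.41209542e-03, -5.37976813e+01,  3.31919646e+01,  9.29474831e-03,
       -9.09956339e-05, -1.86127167e-07]), 'eef_pos': array([0.19784236, 0.48588626, 0.22041839]), 'eef_rot': array([-3.14049264e+00, -1.48076828e-04,  2.75479877e+00]), 'contact_force': array([-0.69197576, -0.46724062,  0.24446413]), 'moment': array([-0.01467469,  0.00250277,  0.02948988]), 'width': 0.08509014236195055}
```

View pics/scene0.png

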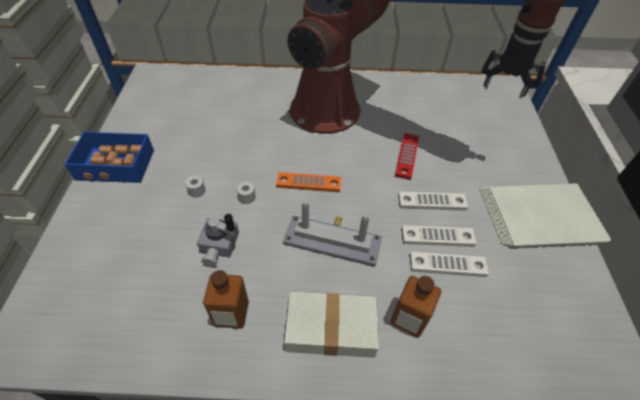

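View pics/side0.png

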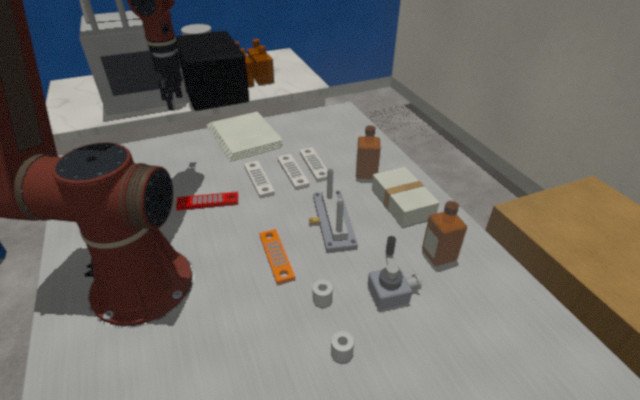

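The scene shows three white plates at about (433,200), (438,235) and (449,263). The sleeves are at (195,185) and (246,190), the pin tops at (305,206) and (364,218), and the crank knob at (229,217). Orange and red look-alikes sit at (308,182) and (407,156). The side view agrees with this.

```bash
cat > h.py <<'E'
import numpy as np, cv2
from cell import env, viewer
from scipy.spatial.transform import Rotation as Ro
def ray(m,p,z):
    """pixels -> world points on plane height z"""
    p=np.atleast_2d(np.asarray(p,float)); R=np.array(m["R"]);t=np.array(m["t"])
    d=np.c_[(p[:,0]-m["cx"])/m["fx"],(p[:,1]-m["cy"])/m["fy"],np.ones(len(p))]@R
    c=-R.T@t
    return c+d*((z-c[2])/d[:,2])[:,None]
def pose():
    s=env.sense(); return np.array(s["eef_pos"]),Ro.from_euler("xyz",s["eef_rot"])
def go(target,yaw=None):
    """remaining shift in tool axes (mm) and turn (rotvec) to a tool-down pose"""
    p,R=pose()
    print("t %.1f"%env.sense()["time_s"],"pos",p.round(4),"rpy",R.as_euler("xyz").round(3))
    print(" shift",(R.inv().apply(np.array(target)-p)*1000).round(1))
    if yaw is not None:
        best=min((Ro.from_euler("xyz",[np.pi,0,yaw+k*np.pi]) for k in(0,1)),key=lambda T:(R.inv()*T).magnitude())
        print(" turn",(R.inv()*best).as_rotvec().round(3))
def grab(n,f=None):
    m=viewer.camera_model(n); im=viewer.grab_frame(n)[:,:,::-1].copy()
    if f: cv2.imwrite("pics/"+f,im)
    return m,im
def blobs(im,lo,hi,box,amin=30):
    """contours in HSV range inside box x0,y0,x1,y1"""
    k=cv2.inRange(cv2.cvtColor(im,cv2.COLOR_BGR2HSV),lo,hi); z=np.zeros_like(k);x0,y0,x1,y1=box
    z[y0:y1,x0:x1]=k[y0:y1,x0:x1]
    return [c for c in cv2.findContours(z,cv2.RETR_EXTERNAL,cv2.CHAIN_APPROX_NONE)[0] if cv2.contourArea(c)>amin]
E
python3 - <<'E'
from h import *
m=viewer.camera_model("scene"); im=cv2.imread("pics/scene0.png")
hsv=cv2.cvtColor(im,cv2.COLOR_BGR2HSV)
for p in [(433,193),(405,200),(440,215),(185,240),(195,178),(500,300)]: print(p,hsv[p[1],p[0]])
for n,p,z in [("plA",[(408,200),(459,201)],.016),("plB",[(411,234),(467,236)],.016),("plC",[(419,261),(480,265)],.016),("slv",[(195,181),(246,187)],.044),("pins",[(305,205),(364,218)],.145),("knob",[(229,217)],.146),("bottles",[(222,280),(427,285)],.18)]:
    q=ray(m,p,z); print(n,q[:,:2].round(3).tolist(),np.linalg.norm(q[-1]-q[0]).round(3))
print(viewer.camera_model("wrist")); print(pose()[1].as_matrix().round(3))
E
```

```text
(433, 193) [ 25  15 185]
(405, 200) [ 30   9 164]
(440, 215) [ 38   6 161]
(185, 240) [ 30   8 159]
(195, 178) [ 36   8 158]
(500, 300) [ 30   8 154]
plA [[0.406, 0.253], [0.402, 0.399]] 0.146
plB [[0.523, 0.249], [0.522, 0.399]] 0.15
plC [[0.606, 0.26], [0.61, 0.415]] 0.154
slv [[0.391, -0.359], [0.405, -0.211]] 0.15
pins [[0.54, -0.035], [0.572, 0.107]] 0.146
knob [[0.586, -0.213]] 0.0
bottles [[0.769, -0.19], [0.76, 0.224]] 0.414
{'fx': 355.7705893011438, 'fy': 355.7705893011438, 'cx': 318.7307620239392, 'cy': 199.78250759637749, 'R': array([[ 0.37700125,  0.9262118 , -0.00132969],
       [ 0.87817279, -0.35699058,  0.31838698],
       [ 0.29441909, -0.12119999, -0.94795989]]), 't': array([-0.52448932, -0.04068548,  0.38171112])}
[[-0.926  0.377 -0.001]
 [ 0.377  0.926 -0.001]
 [ 0.    -0.001 -1.   ]]
```

```bash
python3 -m pendant '{"claw":[0.2,0.2,0.2,0.2,0.2,0.2,0.2],"delta_pos":[[0,0,0],[0,0,0],[0,0,0],[0,0,0],[0,0,0],[0,0,0],[0,0,0]],"turn":[[0,0,0.17],[0,0,0.17],[0,0,0.17],[0,0,0.17],[0,0,0.17],[0,0,0.17],[0,0,0.17]]}' 40
python3 -m pendant '{"claw":[0.2,0.2,0.2,0.2,0.2,0.2,0.2,0.2],"delta_pos":[[-22,45,0],[-22,45,0],[-22,45,0],[-22,45,0],[-22,45,0],[-22,45,0],[-22,45,0],[0,0,0]],"turn":[[0,0,0],[0,0,0],[0,0,0],[0,0,0],[0,0,0],[0,0,0],[0,0,0],[0,0,0]]}'
python3 - <<'E'
from h import *
go([.56,.32,.2],np.pi/2)
grab("wrist","w1.png")
m,im=grab("wrist","w1.png"); h=cv2.cvtColor(im,cv2.COLOR_BGR2HSV)
import pickle;pickle.dump(m,open("w1.pkl","wb"))
for c in ([.608,.337,.016],[.522,.324,.016],[.404,.326,.016]):
    v=np.array(m["R"])@c+m["t"]; u=v[:2]/v[2]*m["fx"]+[m["cx"],m["cy"]]; print(u.round())
E
```

```text
time_s: 0.98
eef_pos: [0.1968, 0.4841, 0.2179]
eef_rot: [-3.138, 0.006, 1.527]
contact_force: [0.3, 0.5, -0.4]
width: 0.0683
time_s: 1.98
eef_pos: [0.5124, 0.3101, 0.2145]
eef_rot: [-3.135, 0.008, 1.526]
contact_force: [0.2, -0.8, -0.1]
width: 0.068
t 2.0 pos [0.5124 0.3101 0.2145] rpy [-3.135  0.008  1.526]
 shift [12.2 47.2 14.1]
 turn [-0.007  0.008 -0.045]
[419. 135.]
[332. 151.]
[214. 154.]
```

View pics/w1.png

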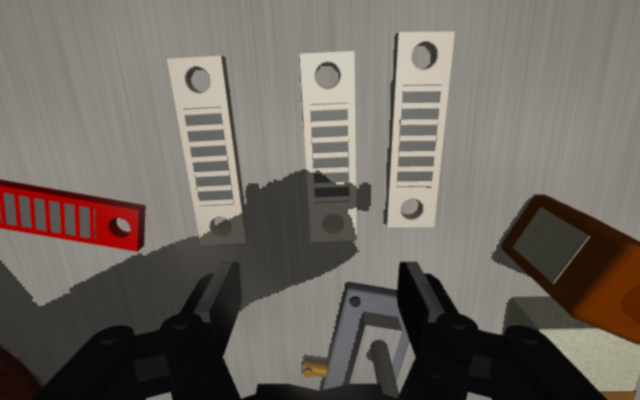

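Three plates in view: C's holes are at (424,54) and (411,208), B's at (327,75) and (333,223), and A's at (198,79) and (220,226). C is unobstructed and outermost, so I'll take it first.

Run:
```python
from h import *
import pickle
m=pickle.load(open("w1.pkl","rb")); im=cv2.imread("pics/w1.png")
for n,p in [("A",[(198,79),(220,226)]),("B",[(327,75),(333,223)]),("C",[(424,54),(411,208)])]:
    q=ray(m,p,.016); d=q[0]-q[1]; print(n,q.mean(0).round(4),"yaw",np.arctan2(d[1],d[0]).round(3),"len",np.linalg.norm(d).round(4))
for c in blobs(im,(0,0,190),(40,60,255),(160,20,470,250),1500):
    r=cv2.minAreaRect(c); w=ray(m,cv2.boxPoints(r),.016); print(w[:,:2].round(3).tolist(),w.mean(0).round(4),[np.linalg.norm(w[i]-w[i-1]).round(3) for i in range(2)])
go([.608,.337,.12],1.49)
```

```text
A [0.3988 0.3227 0.016 ] yaw 1.575 len 0.15
B [0.5201 0.3212 0.016 ] yaw 1.578 len 0.1496
C [0.6059 0.3353 0.016 ] yaw 1.533 len 0.1501
[[0.373, 0.415], [0.421, 0.419], [0.423, 0.259], [0.368, 0.253]] [0.3965 0.3367 0.016 ] [np.float64(0.162), np.float64(0.048)]
[[0.495, 0.416], [0.544, 0.415], [0.546, 0.29], [0.492, 0.291]] [0.5194 0.353  0.016 ] [np.float64(0.125), np.float64(0.049)]
[[0.577, 0.242], [0.586, 0.433], [0.634, 0.427], [0.634, 0.235]] [0.6078 0.3344 0.016 ] [np.float64(0.058), np.float64(0.191)]
t 2.1 pos [0.5097 0.3117 0.2148] rpy [-3.134  0.008  1.529]
 shift [30.1 97.9 93.8]
 turn [-0.008  0.008  0.039]
```

```bash
python3 -m pendant '{"claw":[0.2,0.2,0.2,0.2,0.2,0.2],"delta_pos":[[7,24,25],[7,24,25],[7,24,25],[6,24,30],[0,0,20],[0,0,0]],"turn":[[-0.008,0.008,0],[0,0,0],[0,0,0],[0,0,0],[0,0,0],[0,0,0]]}'
python3 -c "
from h import *
go([.606,.3353,.022],1.533)"
```

```text
time_s: 2.82
eef_pos: [0.6009, 0.3425, 0.0873]
eef_rot: [-3.14, -0.001, 1.539]
contact_force: [-0.7, 0.0, 0.1]
width: 0.068
t 2.8 pos [0.6009 0.3425 0.0873] rpy [-3.140e+00 -1.000e-03  1.539e+00]
 shift [-7.2  5.5 65.3]
 turn [-0.002 -0.001  0.006]
```

```bash
python3 -m pendant '{"claw":[0.2,0.2,0.2,0.2],"delta_pos":[[-7,5,20],[0,0,20],[0,0,15],[0,0,0]],"turn":[[0,0,0],[0,0,0],[0,0,0],[0,0,0]]}'
python3 -c "
from h import *
go([.606,.3353,.022],1.533)"
```

```text
time_s: 3.32
eef_pos: [0.6042, 0.3392, 0.0359]
eef_rot: [3.14, -0.003, 1.544]
contact_force: [1.0, -0.2, 0.5]
width: 0.0682
t 3.3 pos [0.6042 0.3392 0.0359] rpy [ 3.140e+00 -3.000e-03  1.544e+00]
 shift [-3.9  1.9 13.9]
 turn [ 0.002 -0.004  0.011]
```

```bash
python3 -m pendant '{"claw":[0.2,0.2,0.6,0.6,0.6,0.6],"delta_pos":[[-4,2,13],[0,0,0],[0,0,0],[0,0,0],[0,0,0],[0,0,0]],"turn":[[0,0,0],[0,0,0],[0,0,0],[0,0,0],[0,0,0],[0,0,0]]}'
python3 -m pendant '{"claw":[0.6,0.6,0.6,0.6,0.6,0.6],"delta_pos":[[0,0,-30],[0,0,-40],[0,0,-40],[0,0,-40],[0,0,-20],[0,0,0]],"turn":[[0,0,0],[0,0,0],[0,0,0],[0,0,0],[0,0,0],[0,0,0]]}'
python3 -c "
from h import *
go([.556,.036,.2],1.349)"
```

```text
time_s: 4.08
eef_pos: [0.6076, 0.3358, 0.0249]
eef_rot: [3.137, -0.005, 1.544]
contact_force: [0.6, 0.4, -0.4]
width: 0.0343
time_s: 4.82
eef_pos: [0.6062, 0.3348, 0.1998]
eef_rot: [3.137, -0.005, 1.544]
contact_force: [0.1, -0.2, -0.6]
width: 0.0342
t 4.8 pos [0.6062 0.3348 0.1998] rpy [ 3.137 -0.005  1.544]
 shift [-300.1  -42.2   -1.8]
 turn [ 0.004 -0.005  0.195]
```

The width reads 34 mm, so the grip missed. The pads sit farther back when part open and closed above the plate. I'll go lower.

```bash
python3 -m pendant '{"claw":[0.2,0.2,0.2,0.2,0.2,0.2,0.2],"delta_pos":[[0,0,35],[0,0,35],[0,0,35],[0,0,35],[0,0,20],[0,0,10],[0,0,0]],"turn":[[0.004,-0.005,0],[0,0,0],[0,0,0],[0,0,0],[0,0,0],[0,0,0],[0,0,0]]}'
python3 - <<'E'
from h import *
go([.606,.3353,.018],1.533)
m,im=grab("wrist","w2.png")
E
```

```text
time_s: 5.7
eef_pos: [0.6021, 0.3332, 0.0169]
eef_rot: [-3.135, 0.004, 1.544]
contact_force: [0.5, 0.1, -0.1]
width: 0.0681
t 5.7 pos [0.6021 0.3332 0.0169] rpy [-3.135  0.004  1.544]
 shift [ 2.2  3.8 -1.1]
 turn [-0.007  0.004  0.011]
```

View pics/w2.png

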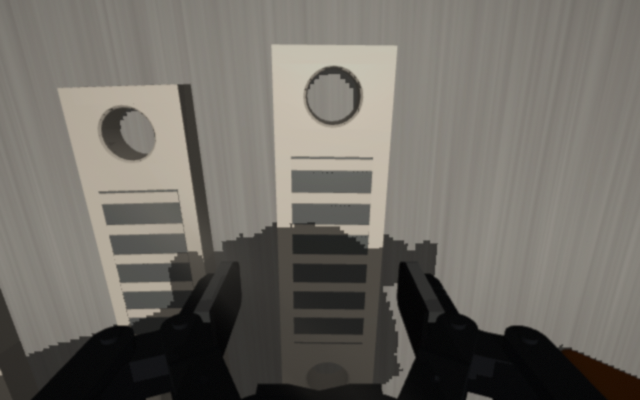

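Plate C lies between the fingers, with its far hole at (333,95), and nothing is touching the table. Closing.

```bash
python3 -m pendant '{"claw":[0.2,0.6,0.6,0.6,0.6,0.6],"delta_pos":[[2,3,0],[0,0,0],[0,0,0],[0,0,0],[0,0,0],[0,0,0]],"turn":[[-0.007,0.004,0],[0,0,0],[0,0,0],[0,0,0],[0,0,0],[0,0,0]]}' 40
python3 -c "
from h import *
m,im=grab('wrist','w3.png')
p=pose()[0]
q=ray(m,[(333,95)],.016);print(p,q)"
```

```text
time_s: 6.5
eef_pos: [0.6079, 0.3363, 0.0208]
eef_rot: [3.136, -0.003, 1.544]
contact_force: [-0.7, 1.2, -0.6]
width: 0.0338
[0.6077783  0.33627749 0.02070107] [[0.61514936 0.41271015 0.016     ]]
```

```bash
python3 -m pendant '{"claw":[0.6,0.3,0.3,0.3,0.3],"delta_pos":[[0,0,-20],[0,0,-10],[0,0,0],[0,0,0],[0,0,0]],"turn":[[0,0,0],[0,0,0],[0,0,0],[0,0,0],[0,0,0]]}' 40
python3 -m pendant '{"claw":[0.3,0.3,0.3,0.3,0.3,0.3],"delta_pos":[[-1,-1,15],[0,0,10],[0,0,5],[0,0,3],[0,0,2],[0,0,0]],"turn":[[0,0,-0.01],[0,0,0],[0,0,0],[0,0,0],[0,0,0],[0,0,0]]}'
python3 -c "
from h import *
go([.606,.3353,.012],1.533)"
```

```text
time_s: 7.18
eef_pos: [0.6067, 0.3358, 0.0498]
eef_rot: [3.138, -0.002, 1.544]
contact_force: [0.4, -0.1, -0.2]
width: 0.0597
time_s: 7.92
eef_pos: [0.6047, 0.3343, 0.0105]
eef_rot: [3.14, -0.001, 1.555]
contact_force: [0.3, -0.1, 1.3]
width: 0.0597
t 7.9 pos [0.6047 0.3343 0.0105] rpy [ 3.140e+00 -1.000e-03  1.555e+00]
 shift [ 1.   1.3 -1.5]
 turn [ 0.001 -0.001  0.022]
```

```bash
python3 -m pendant '{"claw":[0.3,0.6,0.6,0.6,0.6,0.6],"delta_pos":[[1,1,0],[0,0,0],[0,0,0],[0,0,0],[0,0,0],[0,0,0]],"turn":[[0,0,0.02],[0,0,0],[0,0,0],[0,0,0],[0,0,0],[0,0,0]]}' 40
```

```text
time_s: 8.68
eef_pos: [0.6064, 0.3357, 0.0114]
eef_rot: [3.139, -0.002, 1.533]
contact_force: [-1.3, -0.6, 0.4]
width: 0.0339
```

```bash
python3 -c "
from h import *
grab('wrist','w4.png')"
```

```text
(no output)
```

View pics/w4.png

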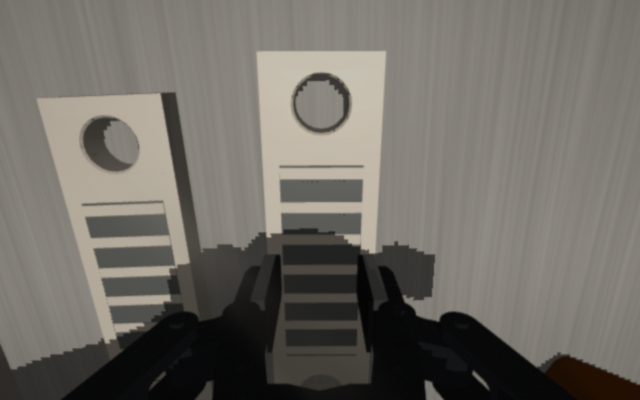

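The fingers read about 16 mm above the plate top. The pads and tips are clearly not as far ahead of the reported TCP as stated, so I'll lower gently until contact.

```bash
python3 -m pendant '{"claw":[0.6,0.3,0.3,0.3],"delta_pos":[[0,0,-10],[0,0,0],[0,0,0],[0,0,0]],"turn":[[0,0,0],[0,0,0],[0,0,0],[0,0,0]]}' 40
python3 -m pendant '{"claw":[0.3,0.3,0.3,0.3],"delta_pos":[[0,0,8],[0,0,5],[0,0,5],[0,0,0]],"turn":[[0,0,0],[0,0,0],[0,0,0],[0,0,0]]}'
python3 -m pendant '{"claw":[0.3,0.3,0.3],"delta_pos":[[0,0,4],[0,0,0],[0,0,0]],"turn":[[0,0,0],[0,0,0],[0,0,0]]}'
python3 -c "
from h import *
print(env.sense())"
```

```text
time_s: 9.22
eef_pos: [0.6066, 0.3358, 0.0225]
eef_rot: [3.138, -0.002, 1.533]
contact_force: [0.8, -0.5, 0.6]
width: 0.0598
time_s: 9.72
eef_pos: [0.606, 0.3355, 0.0022]
eef_rot: [3.14, -0.001, 1.533]
contact_force: [1.1, 0.3, -0.7]
width: 0.0599
time_s: 10.1
eef_pos: [0.6061, 0.3356, -0.0019]
eef_rot: [3.139, -0.001, 1.533]
contact_force: [-0.4, -0.3, -0.6]
width: 0.0599
{'time_s': 10.1, 'q': array([4.00018562e-01, 7.79114175e-01, 6.05476438e-02, 8.49692717e-01,
       3.32157182e-04, 2.00831396e+00]), 'dq': array([-0.00101538,  0.00110088, -0.00168453, -0.00099793,  0.00062441,
        0.00130967]), 'tau': array([ 2.89061412e-03, -7.93446779e+01,  2.91352254e+01, -1.86673889e-02,
        1.57260078e-03,  6.88918490e-06]), 'eef_pos': array([ 0.60614604,  0.33555677, -0.00190358]), 'eef_rot': array([ 3.13943528e+00, -1.37580858e-03,  1.53329916e+00]), 'contact_force': array([-0.43109358, -0.3157294 , -0.55819431]), 'moment': array([-0.00028215, -0.03387793,  0.00753855]), 'width': 0.05985198444158931}
```

```bash
python3 -m pendant '{"claw":[0.6,0.6,0.6,0.6],"delta_pos":[[0,0,1],[0,0,0],[0,0,0],[0,0,0]],"turn":[[0,0,0],[0,0,0],[0,0,0],[0,0,0]]}' 40
python3 -c "
from h import *
print(pose()[0])"
```

```text
time_s: 10.6
eef_pos: [0.6064, 0.3356, -0.0019]
eef_rot: [3.139, -0.002, 1.533]
contact_force: [-0.2, -1.2, 0.5]
width: 0.0485
[ 0.60643398  0.33562233 -0.001858  ]
```

Gripped at 48.5 mm. I'll lift it, carry it to beside the stand, and look at the pins from there.

```bash
python3 -m pendant '{"claw":[0.6,0.6,0.6,0.6,0.6,0.6,0.6,0.6],"delta_pos":[[0,0,-20],[0,0,-40],[0,0,-50],[0,0,-50],[0,0,-50],[0,0,-40],[0,0,-10],[0,0,0]],"turn":[[0,0,0],[0,0,0],[0,0,0],[0,0,0],[0,0,0],[0,0,0],[0,0,0],[0,0,0]]}' 60
python3 -m pendant '{"claw":[0.6,0.6,0.6,0.6,0.6,0.6,0.6,0.6],"delta_pos":[[-30,-15,0],[-47,-25,0],[-47,-25,0],[-47,-25,0],[-47,-25,0],[-47,-20,0],[-10,0,0],[0,0,0]],"turn":[[0,0,0],[0,0,0],[0,0,0],[0,0,0],[0,0,0],[0,0,0],[0,0,0.09],[0,0,0.09]]}'
python3 -m pendant '{"claw":[0.6,0.6],"delta_pos":[[0,0,0],[0,0,0]],"turn":[[0,0,0],[0,0,0]]}'
python3 - <<'E'
from h import *
go([.449,.06,.25],1.349)
m,im=grab("wrist","w5.png")
import pickle;pickle.dump(m,open("w5.pkl","wb"))
E
```

```text
time_s: 11.6
eef_pos: [0.6042, 0.3346, 0.262]
eef_rot: [-3.139, 0.001, 1.533]
contact_force: [0.0, -0.0, -2.0]
width: 0.0473
time_s: 12.6
eef_pos: [0.4456, 0.0561, 0.2457]
eef_rot: [-3.117, 0.01, 1.349]
contact_force: [0.3, -0.1, -2.1]
width: 0.0478
time_s: 12.85
eef_pos: [0.4439, 0.0561, 0.2432]
eef_rot: [-3.113, 0.011, 1.351]
contact_force: [0.4, 0.8, -2.0]
width: 0.0476
t 12.8 pos [0.4439 0.0561 0.2432] rpy [-3.113  0.011  1.351]
 shift [ 4.9  3.9 -7. ]
 turn [-0.028  0.011  0.002]
```

View pics/w5.png

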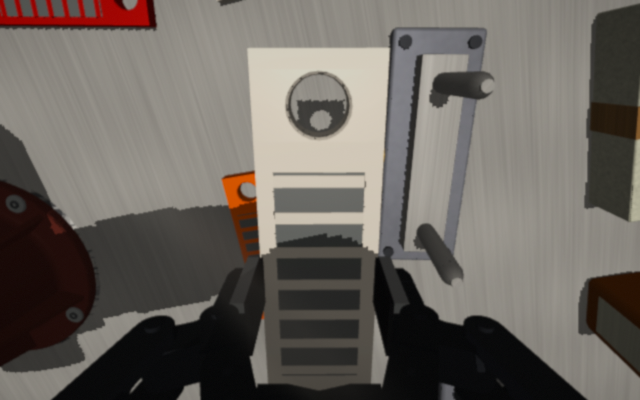

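The plate is held level with its hole at (318,105). The stand is to the right with its pin tops at about (487,86) and (454,276).

Run:
```python
from h import *
import pickle
m=pickle.load(open("w5.pkl","rb")); im=cv2.imread("pics/w5.png")
for b in [(472,70,500,100),(436,262,470,290)]:
    for c in blobs(im,(0,0,150),(179,60,255),b,15):
        M=cv2.moments(c); print(b,cv2.contourArea(c),M["m10"]/M["m00"],M["m01"]/M["m00"],cv2.boundingRect(c))
q=ray(m,[(487,86),(455,276)],.145); d=q[0]-q[1]; print(q.round(4),q.mean(0).round(4),np.arctan2(d[1],d[0]).round(3),np.linalg.norm(d).round(4))
sc=ray(m,[(475,41),(388,253)],.02); print("base screws mid",sc.mean(0).round(4),np.linalg.norm(sc[0]-sc[1]))
p,R=pose(); h=ray(m,[(318,105)],p[2]+.018); print("hole rel tool",(R.inv().apply(h-p)*1000).round(1))
```

```text
(472, 70, 500, 100) 73.0 487.72374429223737 85.53424657534246 (483, 81, 11, 10)
(436, 262, 470, 290) 15.5 465.04301075268813 265.2795698924731 (463, 262, 6, 11)
[[ 0.5661  0.1083  0.145 ]
 [ 0.5317 -0.032   0.145 ]] [0.5489 0.0382 0.145 ] 1.33 0.1444
base screws mid [0.5496 0.0339 0.02  ] 0.2378968196236098
hole rel tool [[ 73.7  -1.2 -18.8]]
```

Run:
```python
from h import *
a=cv2.imread("pics/w5.png");b=cv2.imread("pics/scene0.png");s=cv2.imread("pics/side0.png")
r=lambda i,x,y:cv2.resize(i[y:y+50,x:x+50],(390,290) if 0 else (290,290),interpolation=cv2.INTER_NEAREST)
cv2.imwrite("pics/z1.png",np.vstack([np.hstack([r(a,465,60),r(a,430,245)]),np.hstack([r(b,290,190),r(b,340,200)])]))
```

```text
(no output)
```

View pics/z1.png

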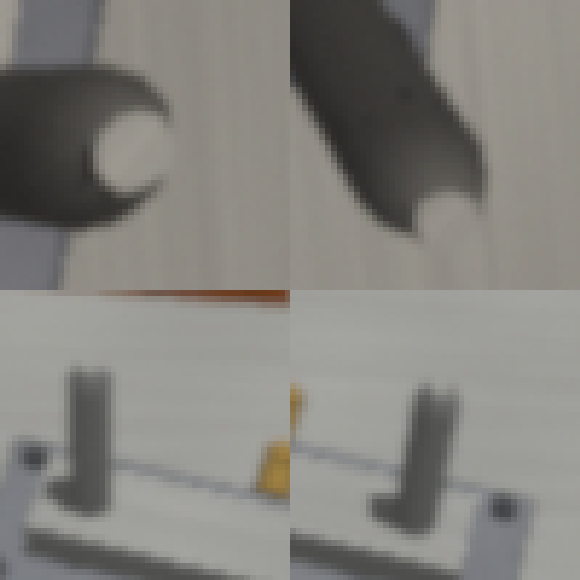

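Zoomed in, the pale tops blend into the table. Their true centres are at about (487.8,86.2) and (457.9,284.3).

Run:
```python
from h import *
import pickle
m=pickle.load(open("w5.pkl","rb"))
for m,p in((m,[(487.8,86.2),(457.9,284.3)]),(viewer.camera_model("scene"),[(365.3,215),(305.2,202.4)])):
    q=ray(m,p,.145); d=q[0]-q[1]; print(q.round(4).tolist(),q.mean(0).round(4),np.arctan2(d[1],d[0]).round(3),np.linalg.norm(d).round(4))
go([.552,.0355,.25],1.34)
```

```text
[[0.5666, 0.108, 0.145], [0.5333, -0.0401, 0.145]] [0.5499 0.034  0.145 ] 1.349 0.1518
[[0.563, 0.1105, 0.145], [0.5321, -0.035, 0.145]] [0.5476 0.0378 0.145 ] 1.362 0.1488
t 12.9 pos [0.4439 0.0561 0.2432] rpy [-3.113  0.011  1.351]
 shift [  3.4 109.7 -10. ]
 turn [-0.028  0.011  0.011]
```

```bash
python3 -m pendant '{"claw":[0.6,0.6,0.6,0.6,0.6,0.6,0.6],"delta_pos":[[0,25,0],[0,35,10],[0,35,20],[0,15,20],[0,0,10],[0,0,0],[0,0,0]],"turn":[[-0.028,0.011,0],[0,0,0],[0,0,0],[0,0,0],[0,0,0],[0,0,0],[0,0,0]]}'
python3 - <<'E'
from h import *
go([.551,.0346,.165],1.349)
E
```

```text
time_s: 13.78
eef_pos: [0.5601, 0.0315, 0.1805]
eef_rot: [3.133, -0.002, 1.358]
contact_force: [-0.1, -0.7, -1.3]
width: 0.0472
t 13.8 pos [0.5601 0.0315 0.1805] rpy [ 3.133e+00 -2.000e-03  1.358e+00]
 shift [ 1.  -9.7 15.4]
 turn [ 0.008 -0.002  0.009]
```

```bash
python3 -m pendant '{"claw":[0.6,0.6,0.6,0.6],"delta_pos":[[1,-9,15],[0,0,0],[0,0,0],[0,0,0]],"turn":[[0.008,-0.002,0.009],[0,0,0],[0,0,0],[0,0,0]]}'
python3 - <<'E'
from h import *
go([.551,.0346,.165],1.349)
m,im=grab("wrist","w6.png")
E
```

```text
time_s: 14.28
eef_pos: [0.5529, 0.0347, 0.1692]
eef_rot: [3.135, -0.001, 1.35]
contact_force: [1.0, 0.0, -2.1]
width: 0.0472
t 14.3 pos [0.5529 0.0347 0.1692] rpy [ 3.135e+00 -1.000e-03  1.350e+00]
 shift [-0.5 -1.9  4.1]
 turn [ 0.006 -0.001  0.001]
```

View pics/w6.png

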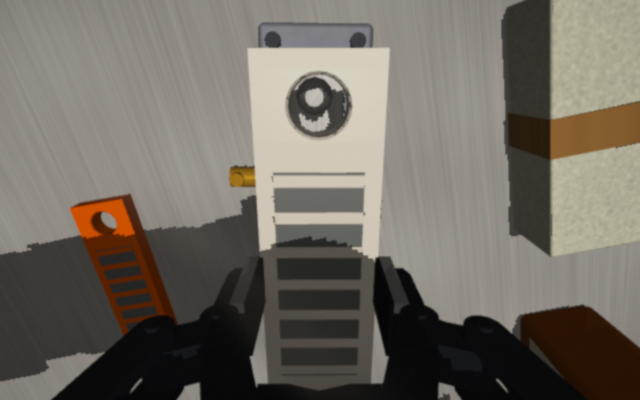

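The pin top shows through the hole at (314,96), and the hole centre is at (319,105). I'll compute the misalignment.

Run:
```python
from h import *
m=viewer.camera_model("wrist")
p,R=pose()
a=ray(m,[(314,96)],.145)[0];b=ray(m,[(319,105)],p[2]+.018)[0]
print(p,a,b,"tool:",(R.inv().apply(a-p)*1000).round(1),(R.inv().apply(b-p)*1000).round(1))
```

```text
[0.55308303 0.03467477 0.16922394] [0.56659307 0.10871824 0.145     ] [0.56836025 0.10678921 0.18722394] tool: [75.2 -3.2 24.3] [ 73.7  -0.8 -17.9]
```

```bash
python3 -m pendant '{"claw":[0.6,0.6,0.6,0.6,0.6,0.6],"delta_pos":[[0.5,-2.2,0],[0,0,10],[0,0,10],[0,0,10],[0,0,0],[0,0,0]],"turn":[[0.006,0,0],[0,0,0],[0,0,0],[0,0,0],[0,0,0],[0,0,0]]}'
python3 -c "
from h import *
go([.551,.0346,.043],1.349)"
```

```text
time_s: 15.08
eef_pos: [0.5507, 0.0356, 0.1365]
eef_rot: [-3.141, -0.001, 1.35]
contact_force: [-0.1, 1.3, -1.4]
width: 0.0474
t 15.1 pos [0.5507 0.0356 0.1365] rpy [-3.141e+00 -1.000e-03  1.350e+00]
 shift [-1.   0.6 93.5]
 turn [-0.001 -0.001  0.001]
```

Both pins are entered with no force. Continuing down.

```bash
python3 -m pendant '{"claw":[0.6,0.6,0.6,0.6,0.6,0.6,0.6],"delta_pos":[[-0.5,0,15],[0,0,15],[0,0,15],[0,0,15],[0,0,10],[0,0,0],[0,0,0]],"turn":[[0,0,0],[0,0,0],[0,0,0],[0,0,0],[0,0,0],[0,0,0],[0,0,0]]}'
python3 -c "
from h import *
go([.551,.0346,.043],1.349)"
```

```text
time_s: 15.95
eef_pos: [0.5501, 0.0353, 0.0608]
eef_rot: [-3.14, -0.001, 1.35]
contact_force: [0.8, -0.3, -1.2]
width: 0.0472
t 15.9 pos [0.5501 0.0353 0.0608] rpy [-3.14e+00 -1.00e-03  1.35e+00]
 shift [-0.5  1.  17.8]
 turn [-0.002 -0.001  0.001]
```

```bash
python3 -m pendant '{"claw":[0.6,0.6,0.6,0.6],"delta_pos":[[0,0,9],[0,0,5],[0,0,2],[0,0,0]],"turn":[[0,0,0],[0,0,0],[0,0,0],[0,0,0]]}'
python3 -m pendant '{"claw":[0.3,0.3,0.3,0.3,0.3,0.3,0.3,0.3],"delta_pos":[[0,0,0],[0,0,0],[0,0,-30],[0,0,-50],[0,0,-50],[0,0,-50],[0,0,-40],[0,0,0]],"turn":[[0,0,0],[0,0,0],[0,0,0],[0,0,0],[0,0,0],[0,0,0],[0,0,0],[0,0,0]]}'
python3 - <<'E'
from h import *
go([.5201,.3212,.25],1.578)
E
```

```text
time_s: 16.45
eef_pos: [0.5507, 0.0352, 0.0445]
eef_rot: [-3.141, -0.001, 1.35]
contact_force: [-0.7, -0.2, -0.6]
width: 0.0476
time_s: 17.45
eef_pos: [0.551, 0.0349, 0.2732]
eef_rot: [3.139, -0.002, 1.35]
contact_force: [0.0, -0.2, 0.0]
width: 0.0598
t 17.4 pos [0.551  0.0349 0.2732] rpy [ 3.139e+00 -2.000e-03  1.350e+00]
 shift [272.5 -93.   23.4]
 turn [ 0.003 -0.001 -0.228]
```

```bash
python3 -m pendant '{"claw":[0.3,0.3,0.3,0.3,0.3,0.3,0.3,0.3],"delta_pos":[[30,-10,0],[45,-15,0],[45,-15,0],[45,-15,0],[45,-15,0],[45,-15,0],[0,0,0],[0,0,0]],"turn":[[0,0,0],[0,0,0],[0,0,0],[0,0,0],[0,0,0],[0,0,0],[0,0,-0.114],[0,0,-0.114]]}'
python3 -m pendant '{"claw":[0.3,0.3,0.3,0.3],"delta_pos":[[0,0,40],[0,0,40],[0,0,20],[0,0,0]],"turn":[[0,0,0],[0,0,0],[0,0,0],[0,0,0]]}'
python3 - <<'E'
from h import *
go([.5201,.3212,-.002],1.578)
E
```

```text
time_s: 18.45
eef_pos: [0.5214, 0.3101, 0.2664]
eef_rot: [-3.139, 0.002, 1.582]
contact_force: [0.1, 0.6, 0.7]
width: 0.0595
time_s: 18.95
eef_pos: [0.5193, 0.3098, 0.1603]
eef_rot: [-3.136, 0.003, 1.585]
contact_force: [-0.5, 0.2, 0.0]
width: 0.06
t 18.9 pos [0.5193 0.3098 0.1603] rpy [-3.136e+00  3.000e-03  1.585e+00]
 shift [ 11.8   1.9 162.2]
 turn [-0.006  0.003  0.007]
```

```bash
python3 -m pendant '{"claw":[0.3,0.3,0.3,0.3,0.3,0.3],"delta_pos":[[12,2,30],[0,0,40],[0,0,40],[0,0,20],[0,0,0],[0,0,0]],"turn":[[-0.006,0.003,0.007],[0,0,0],[0,0,0],[0,0,0],[0,0,0],[0,0,0]]}'
python3 - <<'E'
from h import *
go([.5201,.3212,-.002],1.578)
m,im=grab("wrist","w7.png")
for c in blobs(im,(0,0,170),(40,60,255),(150,0,420,400),1500): print(cv2.boundingRect(c))
v=np.array(m["R"])@[.5201,.3212+.075,.016]+m["t"];print("expect hole",v[:2]/v[2]*m["fx"]+[m["cx"],m["cy"]])
E
```

```text
time_s: 19.7
eef_pos: [0.5247, 0.3238, 0.0319]
eef_rot: [3.135, -0.003, 1.577]
contact_force: [0.3, -0.4, 0.4]
width: 0.0596
t 19.7 pos [0.5247 0.3238 0.0319] rpy [ 3.135e+00 -3.000e-03  1.577e+00]
 shift [-2.7 -4.9 33.9]
 turn [ 0.007 -0.003 -0.001]
(255, 58, 113, 182)
expect hole [311.2422486  103.60644675]
```

```bash
python3 -m pendant '{"claw":[0.3,0.3,0.3],"delta_pos":[[-2.5,-4.5,0],[0,0,0],[0,0,0]],"turn":[[0.007,-0.003,0],[0,0,0],[0,0,0]]}'
python3 -m pendant '{"claw":[0.3,0.3,0.3,0.3,0.3],"delta_pos":[[0,0,10],[0,0,12],[0,0,8],[0,0,0],[0,0,0]],"turn":[[0,0,0],[0,0,0],[0,0,0],[0,0,0],[0,0,0]]}'
python3 -c "
from h import *
go([.5201,.3212,-.002],1.578)"
```

```text
time_s: 20.12
eef_pos: [0.5214, 0.3217, 0.0344]
eef_rot: [3.139, -0.002, 1.577]
contact_force: [0.5, 0.6, 0.3]
width: 0.0594
time_s: 20.75
eef_pos: [0.5209, 0.3215, 0.0014]
eef_rot: [3.14, -0.001, 1.577]
contact_force: [0.2, -0.1, 0.2]
width: 0.0598
t 20.8 pos [0.5209 0.3215 0.0014] rpy [ 3.140e+00 -1.000e-03  1.577e+00]
 shift [-0.3 -0.8  3.4]
 turn [ 0.002 -0.001 -0.001]
```

```bash
python3 -m pendant '{"claw":[0.3,0.3,0.6,0.6,0.6,0.6],"delta_pos":[[-0.3,-0.8,4],[0,0,0],[0,0,0],[0,0,0],[0,0,0],[0,0,0]],"turn":[[0,0,0],[0,0,0],[0,0,0],[0,0,0],[0,0,0],[0,0,0]]}' 60
python3 -m pendant '{"claw":[0.6,0.6,0.6,0.6,0.6,0.6,0.6],"delta_pos":[[0,0,-20],[0,0,-40],[0,0,-50],[0,0,-50],[0,0,-40],[0,0,-10],[0,0,0]],"turn":[[0,0,0],[0,0,0],[0,0,0],[0,0,0],[0,0,0],[0,0,0],[0,0,0]]}' 60
python3 -c "
from h import *
go([.551,.0346,.2],1.349)"
```

```text
time_s: 21.5
eef_pos: [0.5206, 0.3214, -0.0016]
eef_rot: [3.139, -0.001, 1.577]
contact_force: [0.2, -0.1, -0.4]
width: 0.0476
time_s: 22.38
eef_pos: [0.5184, 0.3203, 0.2115]
eef_rot: [-3.139, 0.001, 1.577]
contact_force: [-0.2, -0.4, -2.0]
width: 0.0475
t 22.4 pos [0.5184 0.3203 0.2115] rpy [-3.139e+00  1.000e-03  1.577e+00]
 shift [-285.9   30.9   11.6]
 turn [-0.002  0.001  0.228]
```

```bash
python3 -m pendant '{"claw":[0.6,0.6,0.6,0.6,0.6,0.6,0.6,0.6],"delta_pos":[[-30,3,0],[-45,5,0],[-45,5,0],[-45,5,0],[-45,5,0],[-45,5,0],[-25,3,0],[0,0,0]],"turn":[[0,0,0],[0,0,0],[0,0,0],[0,0,0],[0,0,0],[0,0,0.114],[0,0,0.114],[0,0,0]]}'
python3 -m pendant '{"claw":[0.6,0.6],"delta_pos":[[0,0,0],[0,0,0]],"turn":[[0,0,0],[0,0,0]]}'
python3 -c "
from h import *
go([.551,.0346,.165],1.349)"
```

```text
time_s: 23.38
eef_pos: [0.5411, 0.0314, 0.1942]
eef_rot: [-3.117, 0.009, 1.344]
contact_force: [1.0, 0.3, -2.0]
width: 0.0475
time_s: 23.62
eef_pos: [0.5399, 0.0327, 0.1921]
eef_rot: [-3.114, 0.009, 1.347]
contact_force: [-0.4, 0.2, -1.9]
width: 0.0478
t 23.6 pos [0.5399 0.0327 0.1921] rpy [-3.114  0.009  1.347]
 shift [ 4.6 11.1 26.8]
 turn [-0.028  0.009 -0.002]
```

```bash
python3 -m pendant '{"claw":[0.6,0.6,0.6,0.6],"delta_pos":[[4,10,15],[0,0,5],[0,0,0],[0,0,0]],"turn":[[-0.028,0.009,0],[0,0,0],[0,0,0],[0,0,0]]}'
python3 - <<'E'
from h import *
go([.551,.0346,.165],1.349)
m,im=grab("wrist","w8.png")
g=cv2.cvtColor(im,cv2.COLOR_BGR2GRAY)
cv2.imwrite("pics/w8c.png",cv2.resize(im[20:270,200:440],None,fx=2.2,fy=2.2))
E
```

```text
time_s: 24.12
eef_pos: [0.5498, 0.0369, 0.1715]
eef_rot: [-3.141, -0.0, 1.353]
contact_force: [-0.2, 0.2, -2.1]
width: 0.0479
t 24.1 pos [0.5498 0.0369 0.1715] rpy [-3.141 -0.     1.353]
 shift [-2.   1.7  6.5]
 turn [-0.001 -0.     0.004]
```

View pics/w8c.png

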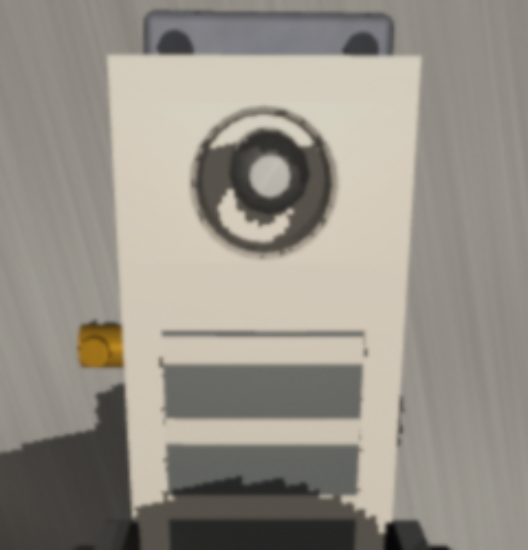

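The pin top is at (322.7,100.5) and the hole centre at (320.5,102.3). The first plate lies below on the stand and shows white through the hole.

```bash
cat >> h.py <<'E'
def mis(pin,hole,dz=.018):
    m=viewer.camera_model("wrist"); p,R=pose()
    a=R.inv().apply(ray(m,[pin],.145)[0]-p)*1000; b=R.inv().apply(ray(m,[hole],p[2]+dz)[0]-p)*1000
    print("pin",a.round(1),"hole",b.round(1))
E
python3 -c "
from h import *
mis((322.7,100.5),(320.5,102.3))"
```

```text
pin [73.   1.  26.5] hole [ 74.7  -0.2 -18. ]
```

```bash
python3 -m pendant '{"claw":[0.6,0.6,0.6,0.6,0.6,0.6],"delta_pos":[[-1.8,1.5,0],[0,0,10],[0,0,10],[0,0,10],[0,0,0],[0,0,0]],"turn":[[0,0,0.004],[0,0,0],[0,0,0],[0,0,0],[0,0,0],[0,0,0]]}'
python3 -c "
from h import *
go([.551,.0346,.059],1.349)"
```

```text
time_s: 24.92
eef_pos: [0.5507, 0.0345, 0.1392]
eef_rot: [-3.14, -0.0, 1.348]
contact_force: [-0.3, 0.4, -2.0]
width: 0.0477
t 24.9 pos [0.5507 0.0345 0.1392] rpy [-3.14  -0.     1.348]
 shift [ 0.2  0.4 80.2]
 turn [-0.001 -0.    -0.001]
```

```bash
python3 -m pendant '{"claw":[0.6,0.6,0.6,0.6,0.6,0.6,0.6],"delta_pos":[[0,0.3,15],[0,0,15],[0,0,15],[0,0,15],[0,0,5],[0,0,0],[0,0,0]],"turn":[[0,0,0],[0,0,0],[0,0,0],[0,0,0],[0,0,0],[0,0,0],[0,0,0]]}'
python3 -c "
from h import *
go([.551,.0346,.059],1.349)"
```

```text
time_s: 25.8
eef_pos: [0.5502, 0.0346, 0.069]
eef_rot: [-3.139, -0.0, 1.348]
contact_force: [-0.2, 0.9, -2.2]
width: 0.0478
t 25.8 pos [0.5502 0.0346 0.069 ] rpy [-3.139 -0.     1.348]
 shift [ 0.2  0.8 10. ]
 turn [-0.002 -0.    -0.001]
```

```bash
python3 -m pendant '{"claw":[0.6,0.6,0.6],"delta_pos":[[0,0,7],[0,0,2],[0,0,0]],"turn":[[0,0,0],[0,0,0],[0,0,0]]}'
python3 -m pendant '{"claw":[0.3,0.3,0.3,0.3,0.3,0.3,0.3,0.3],"delta_pos":[[0,0,0],[0,0,0],[0,0,-30],[0,0,-50],[0,0,-50],[0,0,-50],[0,0,-30],[0,0,0]],"turn":[[0,0,0],[0,0,0],[0,0,0],[0,0,0],[0,0,0],[0,0,0],[0,0,0],[0,0,0]]}'
python3 - <<'E'
from h import *
go([.3988,.3227,.25],1.575)
E
```

```text
time_s: 26.18
eef_pos: [0.551, 0.0346, 0.0602]
eef_rot: [-3.141, -0.0, 1.348]
contact_force: [-0.7, 0.6, -1.9]
width: 0.0477
time_s: 27.18
eef_pos: [0.5515, 0.0344, 0.2786]
eef_rot: [3.139, -0.001, 1.348]
contact_force: [1.0, 0.4, -0.2]
width: 0.0595
t 27.2 pos [0.5515 0.0344 0.2786] rpy [ 3.139e+00 -1.000e-03  1.348e+00]
 shift [ 247.5 -212.6   28.2]
 turn [ 0.003 -0.    -0.227]
```

```bash
python3 -m pendant '{"claw":[0.3,0.3,0.3,0.3,0.3,0.3,0.3,0.3],"delta_pos":[[30,-25,0],[45,-39,0],[45,-39,0],[45,-39,0],[45,-39,0],[40,-34,0],[0,0,20],[0,0,20]],"turn":[[0,0,0],[0,0,0],[0,0,0],[0,0,0],[0,0,0],[0,0,0],[0,0,-0.114],[0,0,-0.114]]}'
python3 -m pendant '{"claw":[0.3,0.3,0.3,0.3],"delta_pos":[[0,0,40],[0,0,40],[0,0,20],[0,0,0]],"turn":[[0,0,0],[0,0,0],[0,0,0],[0,0,0]]}'
python3 - <<'E'
from h import *
go([.3988,.3227,-.002],1.575)
E
```

```text
time_s: 28.18
eef_pos: [0.3907, 0.3341, 0.2313]
eef_rot: [-3.141, 0.001, 1.581]
contact_force: [0.1, -0.0, 0.3]
width: 0.0595
time_s: 28.68
eef_pos: [0.3871, 0.3326, 0.1239]
eef_rot: [-3.136, 0.004, 1.584]
contact_force: [-0.1, -0.2, 1.2]
width: 0.0599
t 28.7 pos [0.3871 0.3326 0.1239] rpy [-3.136  0.004  1.584]
 shift [ -9.6  12.3 125.9]
 turn [-0.006  0.004  0.009]
```

```bash
python3 -m pendant '{"claw":[0.3,0.3,0.3,0.3,0.3],"delta_pos":[[-9,12,20],[0,0,40],[0,0,25],[0,0,0],[0,0,0]],"turn":[[-0.006,0.004,0.009],[0,0,0],[0,0,0],[0,0,0],[0,0,0]]}'
python3 - <<'E'
from h import *
go([.3988,.3227,-.002],1.575)
E
```

```text
time_s: 29.3
eef_pos: [0.4019, 0.325, 0.0407]
eef_rot: [3.137, -0.003, 1.575]
contact_force: [-0.5, 0.0, 0.6]
width: 0.0595
t 29.3 pos [0.4019 0.325  0.0407] rpy [ 3.137e+00 -3.000e-03  1.575e+00]
 shift [-2.4 -3.3 42.7]
 turn [ 0.005 -0.003  0.   ]
```

```bash
python3 -m pendant '{"claw":[0.3,0.3,0.3],"delta_pos":[[-2.3,-3,0],[0,0,0],[0,0,0]],"turn":[[0.005,-0.003,0],[0,0,0],[0,0,0]]}'
python3 -m pendant '{"claw":[0.3,0.3,0.3,0.3,0.3],"delta_pos":[[0,0,15],[0,0,15],[0,0,12],[0,0,0],[0,0,0]],"turn":[[0,0,0],[0,0,0],[0,0,0],[0,0,0],[0,0,0]]}'
python3 -c "
from h import *
go([.3988,.3227,-.002],1.575)"
```

```text
time_s: 29.68
eef_pos: [0.4002, 0.3235, 0.0434]
eef_rot: [3.138, -0.002, 1.575]
contact_force: [-0.8, -0.1, 0.3]
width: 0.0602
time_s: 30.3
eef_pos: [0.3997, 0.3232, -0.0026]
eef_rot: [3.14, -0.001, 1.575]
contact_force: [1.0, -0.1, 0.2]
width: 0.0597
t 30.3 pos [ 0.3997  0.3232 -0.0026] rpy [ 3.140e+00 -1.000e-03  1.575e+00]
 shift [-0.5 -0.9 -0.6]
 turn [ 0.002 -0.001  0.   ]
```

```bash
python3 -m pendant '{"claw":[0.3,0.6,0.6,0.6,0.6],"delta_pos":[[-0.5,-0.8,0],[0,0,0],[0,0,0],[0,0,0],[0,0,0]],"turn":[[0,0,0],[0,0,0],[0,0,0],[0,0,0],[0,0,0]]}' 60
python3 -m pendant '{"claw":[0.6,0.6,0.6,0.6,0.6,0.6,0.6],"delta_pos":[[0,0,-20],[0,0,-40],[0,0,-50],[0,0,-50],[0,0,-40],[0,0,-10],[0,0,0]],"turn":[[0,0,0],[0,0,0],[0,0,0],[0,0,0],[0,0,0],[0,0,0],[0,0,0]]}' 60
python3 -c "
from h import *
go([.551,.0346,.2],1.349)"
```

```text
time_s: 30.92
eef_pos: [0.3992, 0.3229, -0.0012]
eef_rot: [3.139, -0.002, 1.575]
contact_force: [0.9, 0.3, -2.0]
width: 0.0473
time_s: 31.8
eef_pos: [0.3973, 0.3217, 0.213]
eef_rot: [-3.141, 0.0, 1.575]
contact_force: [-0.2, -0.9, -3.0]
width: 0.0474
t 31.8 pos [0.3973 0.3217 0.213 ] rpy [-3.141  0.     1.575]
 shift [-287.7  152.5   13. ]
 turn [-0.001  0.     0.226]
```

```bash
python3 -m pendant '{"claw":[0.6,0.6,0.6,0.6,0.6,0.6,0.6,0.6],"delta_pos":[[-30,16,0],[-45,24,0],[-45,24,0],[-45,24,0],[-45,24,0],[-45,24,0],[-28,14,0],[0,0,0]],"turn":[[0,0,0],[0,0,0],[0,0,0],[0,0,0],[0,0,0],[0,0,0.113],[0,0,0.113],[0,0,0]]}'
python3 -m pendant '{"claw":[0.6,0.6],"delta_pos":[[0,0,0],[0,0,0]],"turn":[[0,0,0],[0,0,0]]}'
python3 -c "
from h import *
go([.551,.0346,.165],1.349)"
```

```text
time_s: 32.8
eef_pos: [0.5427, 0.0284, 0.1958]
eef_rot: [-3.12, 0.007, 1.345]
contact_force: [0.3, -0.1, -2.3]
width: 0.0478
time_s: 33.05
eef_pos: [0.5409, 0.0297, 0.1936]
eef_rot: [-3.116, 0.008, 1.348]
contact_force: [-0.4, 1.4, -1.6]
width: 0.0479
t 33.0 pos [0.5409 0.0297 0.1936] rpy [-3.116  0.008  1.348]
 shift [ 7.2  9.5 28.3]
 turn [-0.026  0.008 -0.002]
```

```bash
python3 -m pendant '{"claw":[0.6,0.6,0.6,0.6,0.6],"delta_pos":[[6,8,15],[0,0,5],[0,0,0],[0,0,0],[0,0,0]],"turn":[[-0.026,0.008,0],[0,0,0],[0,0,0],[0,0,0],[0,0,0]]}'
python3 - <<'E'
from h import *
go([.551,.0346,.165],1.349)
m,im=grab("wrist","w9.png")
cv2.imwrite("pics/w9c.png",cv2.resize(im[20:270,200:440],None,fx=2.2,fy=2.2))
E
```

```text
time_s: 33.67
eef_pos: [0.5487, 0.0365, 0.1738]
eef_rot: [3.141, -0.001, 1.353]
contact_force: [-0.3, -0.5, -2.1]
width: 0.0477
t 33.7 pos [0.5487 0.0365 0.1738] rpy [ 3.141e+00 -1.000e-03  1.353e+00]
 shift [-1.4  2.6  8.8]
 turn [ 0.    -0.001  0.004]
```

View pics/w9c.png

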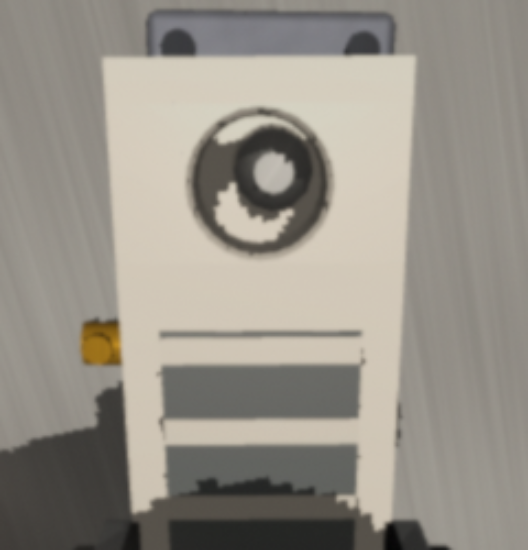

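The pin top is at (324.5,98.6) and the hole at (318.2,102.3).

```bash
python3 -c "
from h import *
mis((324.5,98.6),(318.2,102.3))"
```

```text
pin [73.8  1.9 28.8] hole [ 74.7  -1.1 -18. ]
```

```bash
python3 -m pendant '{"claw":[0.6,0.6,0.6,0.6,0.6,0.6],"delta_pos":[[-1.2,2.7,0],[0,0,10],[0,0,12],[0,0,12],[0,0,0],[0,0,0]],"turn":[[0,0,0.008],[0,0,0],[0,0,0],[0,0,0],[0,0,0],[0,0,0]]}'
python3 -c "
from h import *
go([.551,.0346,.075],1.349)"
```

```text
time_s: 34.48
eef_pos: [0.5508, 0.0344, 0.1367]
eef_rot: [-3.14, -0.0, 1.344]
contact_force: [-0.5, 0.3, -1.8]
width: 0.0478
t 34.5 pos [0.5508 0.0344 0.1367] rpy [-3.14  -0.     1.344]
 shift [ 0.2  0.2 61.7]
 turn [-0.001 -0.    -0.005]
```

```bash
python3 -m pendant '{"claw":[0.6,0.6,0.6,0.6,0.6,0.6,0.6],"delta_pos":[[0,0,15],[0,0,15],[0,0,15],[0,0,6],[0,0,0],[0,0,0],[0,0,0]],"turn":[[0,0,0],[0,0,0],[0,0,0],[0,0,0],[0,0,0],[0,0,0],[0,0,0]]}'
python3 -c "
from h import *
go([.551,.0346,.075],1.349)"
```

```text
time_s: 35.35
eef_pos: [0.551, 0.0346, 0.0824]
eef_rot: [-3.141, -0.001, 1.344]
contact_force: [0.5, -0.0, -2.6]
width: 0.0473
t 35.4 pos [0.551  0.0346 0.0824] rpy [-3.141e+00 -1.000e-03  1.344e+00]
 shift [-0.  -0.   7.4]
 turn [-0.001 -0.001 -0.005]
```

```bash
python3 -m pendant '{"claw":[0.6,0.6,0.6],"delta_pos":[[0,0,6],[0,0,2],[0,0,0]],"turn":[[0,0,0],[0,0,0],[0,0,0]]}'
python3 -m pendant '{"claw":[0.3,0.3,0.3,0.3,0.3,0.3,0.3,0.3],"delta_pos":[[0,0,0],[0,0,0],[0,0,-30],[0,0,-50],[0,0,-50],[0,0,-50],[0,0,-15],[0,0,0]],"turn":[[0,0,0],[0,0,0],[0,0,0],[0,0,0],[0,0,0],[0,0,0],[0,0,0],[0,0,0]]}'
python3 -m pendant '{"claw":[0.2,0.2,0.2,0.2,0.2,0.2,0.2,0.2],"delta_pos":[[-30,-6,0],[-45,-9,0],[-45,-9,0],[-45,-9,0],[-45,-9,0],[-30,-6,0],[0,0,0],[0,0,0]],"turn":[[0,0,0],[0,0,0],[0,0,0],[0,0,0],[0,0,0],[0,0,0],[0,0,0],[0,0,0]]}'
python3 - <<'E'
from h import *
import pickle
go([.45,-.2,.25],1.349)
m,im=grab("wrist","w10.png"); pickle.dump(m,open("w10.pkl","wb"))
m2,sc=grab("scene","scene1.png")
cv2.imwrite("pics/m10.png",np.vstack([im,cv2.resize(sc[170:290,270:430],None,fx=2,fy=2)[:, :320].repeat(1,1) if 0 else np.hstack([cv2.resize(sc[190:270,270:398],(320,200)),cv2.resize(sc[160:240,170:298],(320,200))])]))
E
```

```text
time_s: 35.72
eef_pos: [0.5513, 0.0346, 0.0756]
eef_rot: [3.141, -0.001, 1.344]
contact_force: [-1.1, -0.1, -1.8]
width: 0.0476
time_s: 36.72
eef_pos: [0.5519, 0.0342, 0.2763]
eef_rot: [3.139, -0.001, 1.344]
contact_force: [0.3, 0.3, -1.1]
width: 0.06
time_s: 37.72
eef_pos: [0.446, -0.1936, 0.2665]
eef_rot: [-3.135, -0.003, 1.346]
contact_force: [0.5, -0.7, 1.0]
width: 0.0684
t 37.7 pos [ 0.446  -0.1936  0.2665] rpy [-3.135e+00 -3.000e-03  1.346e+00]
 shift [-5.4  5.4 16.4]
 turn [-0.007 -0.003 -0.003]
```

View pics/m10.png

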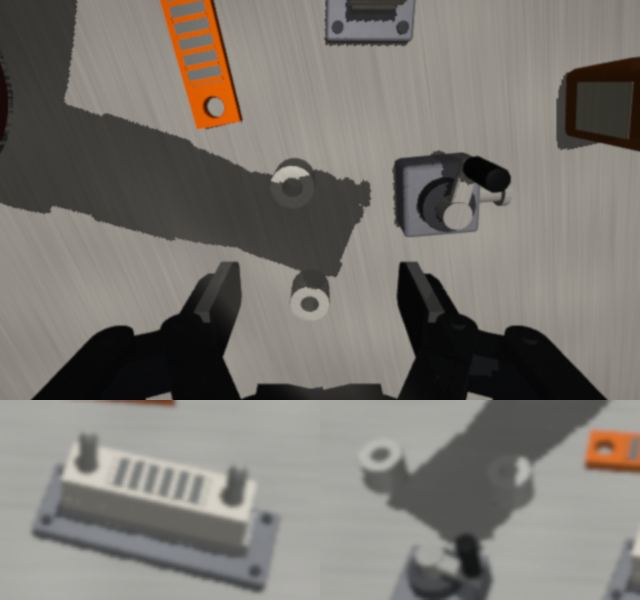

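All three plates are flat on the stand. The sleeve tops are at (292,187) and (310,304), and the crank knob's top is at about (497,179).

Run:
```python
from h import *
import pickle
m=pickle.load(open("w10.pkl","rb")); im=cv2.imread("pics/w10.png")
print("sleeves",ray(m,[(292,187),(310,304)],.044).round(4).tolist())
# sleeve near: ring contour vs surroundings
g=cv2.cvtColor(im,cv2.COLOR_BGR2GRAY)
for b in [(265,155,320,215),(285,265,335,325)]:
    x0,y0,x1,y1=b; k=(np.hypot(0,0)+g[y0:y1,x0:x1])
    c=cv2.HoughCircles(cv2.resize(g[y0:y1,x0:x1],None,fx=4,fy=4),cv2.HOUGH_GRADIENT,1,20,param1=80,param2=25,minRadius=25,maxRadius=110)
    if c is not None:
        for u in c[0][:4]: print(b,(u[:2]/4+[x0,y0]).round(1),"r",u[2]/4,ray(m,[u[:2]/4+[x0,y0]],.044).round(4))
print("knob top",ray(m,[(497,179)],.146).round(4),"block corners",ray(m,[(402,165),(478,233)],.05).round(4).tolist())
go([.405,-.211,.12],1.349)
```

```text
sleeves [[0.4082, -0.2145, 0.044], [0.3928, -0.3656, 0.044]]
(285, 265, 335, 325) [309.6 305.4] r 9.15 [[ 0.3919 -0.3674  0.044 ]]
knob top [[ 0.584  -0.2167  0.146 ]] block corners [[0.529, -0.2151, 0.05], [0.6006, -0.3117, 0.05]]
t 37.8 pos [ 0.4463 -0.1933  0.2667] rpy [-3.135e+00 -3.000e-03  1.347e+00]
 shift [-26.8 -35.3 146.9]
 turn [-0.007 -0.003 -0.002]
```

```bash
python3 -m pendant '{"claw":[0.2,0.2,0.2,0.2,0.2,0.2,0.2],"delta_pos":[[-12,-18,30],[-12,-18,40],[0,0,50],[0,0,45],[0,0,20],[0,0,0],[0,0,0]],"turn":[[-0.007,-0.003,0],[0,0,0],[0,0,0],[0,0,0],[0,0,0],[0,0,0],[0,0,0]]}'
python3 - <<'E'
from h import *
go([.408,-.2145,.010],1.349)
m,im=grab("wrist","w11.png")
g=cv2.cvtColor(im,cv2.COLOR_BGR2GRAY)
v=np.array(m["R"])@[.408,-.2145,.044]+m["t"];u=v[:2]/v[2]*m["fx"]+[m["cx"],m["cy"]];print("expect",u)
cv2.imwrite("pics/w11c.png",im[150:400,150:490])
E
```

```text
time_s: 38.7
eef_pos: [0.409, -0.2044, 0.0778]
eef_rot: [3.137, 0.001, 1.357]
contact_force: [0.1, -0.4, 0.2]
width: 0.0685
t 38.7 pos [ 0.409  -0.2044  0.0778] rpy [3.137e+00 1.000e-03 1.357e+00]
 shift [-10.    0.8  67.8]
 turn [0.005 0.001 0.008]
expect [322.03252358 247.62907608]
```

View pics/w11c.png

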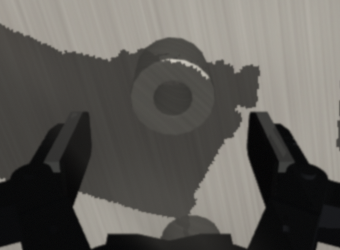

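The sleeve's top centre is at (323,247), against an expected (322,247.6). That agrees, so I'll grasp it.

```bash
python3 -m pendant '{"claw":[0.2,0.2,0.2,0.2,0.2,0.2],"delta_pos":[[-9,0.8,0],[0,0,25],[0,0,25],[0,0,12],[0,0,0],[0,0,0]],"turn":[[0.005,0,0.008],[0,0,0],[0,0,0],[0,0,0],[0,0,0],[0,0,0]]}'
python3 - <<'E'
from h import *
go([.408,-.2145,.010],1.349)
E
```

```text
time_s: 39.5
eef_pos: [0.4123, -0.219, 0.0193]
eef_rot: [3.133, 0.006, 1.347]
contact_force: [0.8, -0.6, -0.4]
width: 0.0683
t 39.5 pos [ 0.4123 -0.219   0.0193] rpy [3.133 0.006 1.347]
 shift [ 3.5 -5.3  9.2]
 turn [ 0.009  0.006 -0.002]
```

```bash
python3 -m pendant '{"claw":[0.2,0.2,0.2],"delta_pos":[[3.3,-4.5,8],[0,0,0],[0,0,0]],"turn":[[0.009,0.006,0],[0,0,0],[0,0,0]]}'
python3 - <<'E'
from h import *
go([.408,-.2145,.010],1.349)
E
python3 -m pendant '{"claw":[0.6,0.6,0.6,0.6],"delta_pos":[[0,0,0],[0,0,0],[0,0,0],[0,0,0]],"turn":[[0,0,0],[0,0,0],[0,0,0],[0,0,0]]}' 50
python3 -m pendant '{"claw":[0.6,0.6,0.6,0.6,0.6,0.6,0.6,0.6],"delta_pos":[[0,0,-20],[0,0,-40],[0,0,-50],[0,0,-50],[0,0,-40],[0,0,-10],[0,0,0],[0,0,0]],"turn":[[0,0,0],[0,0,0],[0,0,0],[0,0,0],[0,0,0],[0,0,0],[0,0,0],[0,0,0]]}'
python3 - <<'E'
from h import *
# pins from plate pack: centre .5499,.034 yaw 1.349
c=np.array([.5499,.034]);d=.075*np.array([np.cos(1.349),np.sin(1.349)]);print(c+d,c-d)
go([*(c-d),.21],1.349)
m,im=grab("wrist","w12.png")
g=cv2.cvtColor(im,cv2.COLOR_BGR2GRAY); p,R=pose()
for z in(.034,.030): 
  v=np.array(m["R"])@(p+[0,0,z])+m["t"];print(z,v[:2]/v[2]*m["fx"]+[m["cx"],m["cy"]])
cv2.imwrite("pics/w12c.png",cv2.resize(im[180:400,220:420],None,fx=2.5,fy=2.5))
E
```

```text
time_s: 39.88
eef_pos: [0.4092, -0.2151, 0.0119]
eef_rot: [3.141, 0.0, 1.347]
contact_force: [0.1, 0.0, 0.3]
width: 0.0686
t 39.9 pos [ 0.4092 -0.2151  0.0119] rpy [3.141 0.    1.347]
 shift [ 0.3 -1.3  1.9]
 turn [ 0.001  0.    -0.002]
time_s: 40.38
eef_pos: [0.4092, -0.2151, 0.0126]
eef_rot: [3.141, 0.001, 1.347]
contact_force: [0.5, 1.2, -1.4]
width: 0.0481
time_s: 41.38
eef_pos: [0.4073, -0.2137, 0.2256]
eef_rot: [-3.137, -0.002, 1.347]
contact_force: [0.2, -0.0, -1.9]
width: 0.0481
[0.56639867 0.10716279] [ 0.53340133 -0.03916279]
t 41.4 pos [ 0.4073 -0.2137  0.2256] rpy [-3.137e+00 -2.000e-03  1.347e+00]
 shift [198.1  84.3  15.6]
 turn [-0.004 -0.002 -0.002]
0.034 [320.29256788 301.13340999]
0.03 [320.30435033 295.30999742]
```

View pics/w12c.png

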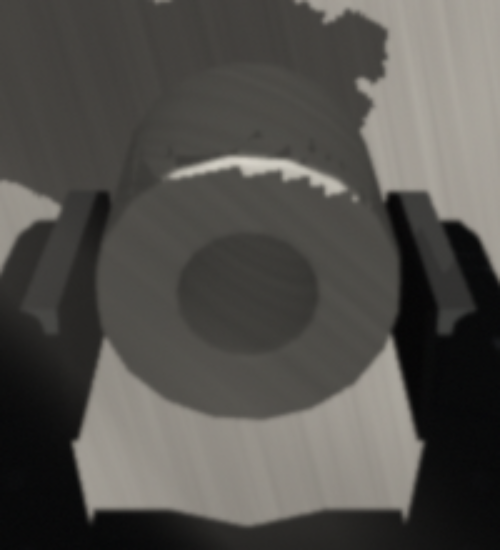

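The sleeve is gripped at 48 mm. Its bore centre is at (319.6,297.6), on the TCP axis as expected. Carrying it to pin_b.

```bash
python3 -m pendant '{"claw":[0.6,0.6,0.6,0.6,0.6,0.6,0.6,0.6],"delta_pos":[[25,11,0],[40,17,0],[40,17,0],[40,17,0],[40,17,0],[8,3,0],[0,0,0],[0,0,0]],"turn":[[0,0,0],[0,0,0],[0,0,0],[0,0,0],[0,0,0],[0,0,0],[0,0,0],[0,0,0]]}'
python3 - <<'E'
from h import *
go([.5334,-.0392,.175],1.349)
E
```

```text
time_s: 42.42
eef_pos: [0.5286, -0.0385, 0.2152]
eef_rot: [-3.121, -0.003, 1.344]
contact_force: [-0.1, -0.3, -1.6]
width: 0.048
t 42.4 pos [ 0.5286 -0.0385  0.2152] rpy [-3.121e+00 -3.000e-03  1.344e+00]
 shift [ 0.3  5.6 40.1]
 turn [-0.021 -0.003 -0.005]
```

```bash
python3 -m pendant '{"claw":[0.6,0.6,0.6,0.6,0.6],"delta_pos":[[0,5,15],[0,0,15],[0,0,5],[0,0,0],[0,0,0]],"turn":[[-0.021,-0.003,0],[0,0,0],[0,0,0],[0,0,0],[0,0,0]]}'
python3 - <<'E'
from h import *
go([.5334,-.0392,.165],1.349)
m,im=grab("wrist","w13.png")
E
```

```text
time_s: 43.05
eef_pos: [0.5317, -0.0427, 0.1791]
eef_rot: [-3.141, 0.001, 1.34]
contact_force: [-0.0, -0.3, -1.3]
width: 0.0483
t 43.0 pos [ 0.5317 -0.0427  0.1791] rpy [-3.141e+00  1.000e-03  1.340e+00]
 shift [ 3.8  0.8 14.1]
 turn [-0.     0.001 -0.009]
```

```bash
python3 -m pendant '{"claw":[0.6,0.6,0.6,0.6,0.6],"delta_pos":[[3.6,0.8,10],[0,0,5],[0,0,0],[0,0,0],[0,0,0]],"turn":[[0,0,-0.009],[0,0,0],[0,0,0],[0,0,0],[0,0,0]]}'
python3 - <<'E'
from h import *
go([.5334,-.0392,.155],1.349)
E
```

```text
time_s: 43.72
eef_pos: [0.5338, -0.0389, 0.1635]
eef_rot: [3.141, 0.001, 1.35]
contact_force: [-0.4, -0.3, -2.4]
width: 0.0482
t 43.7 pos [ 0.5338 -0.0389  0.1635] rpy [3.141e+00 1.000e-03 1.350e+00]
 shift [-0.4 -0.3  8.5]
 turn [0.    0.001 0.001]
```

Sleeve bottom is at 151 mm and aligned. Lowering onto the pin in small steps.

```bash
python3 -m pendant '{"claw":[0.6,0.6,0.6,0.6],"delta_pos":[[-0.4,-0.3,7],[0,0,6],[0,0,6],[0,0,0]],"turn":[[0,0,0],[0,0,0],[0,0,0],[0,0,0]]}'
python3 -m pendant '{"claw":[0.6,0.6,0.6,0.6],"delta_pos":[[0,0,6],[0,0,6],[0,0,4],[0,0,0]],"turn":[[0,0,0],[0,0,0],[0,0,0],[0,0,0]]}'
python3 - <<'E'
from h import *
go([.5334,-.0392,.106],1.349)
E
```

```text
time_s: 44.22
eef_pos: [0.5333, -0.0393, 0.143]
eef_rot: [3.141, 0.001, 1.35]
contact_force: [-0.4, 0.5, -1.2]
width: 0.0482
time_s: 44.72
eef_pos: [0.5332, -0.0393, 0.1258]
eef_rot: [3.142, 0.001, 1.35]
contact_force: [-0.7, -0.3, -0.7]
width: 0.0482
t 44.7 pos [ 0.5332 -0.0393  0.1258] rpy [3.142e+00 1.000e-03 1.350e+00]
 shift [ 0.1  0.1 19.8]
 turn [0.    0.001 0.001]
```

```bash
python3 -m pendant '{"claw":[0.6,0.6,0.6,0.6,0.6],"delta_pos":[[0,0,7],[0,0,7],[0,0,4],[0,0,1],[0,0,0]],"turn":[[0,0,0],[0,0,0],[0,0,0],[0,0,0],[0,0,0]]}'
python3 -m pendant '{"claw":[0.3,0.3,0.3,0.2,0.2,0.2,0.2,0.2],"delta_pos":[[0,0,0],[0,0,0],[0,0,-20],[0,0,-40],[0,0,-50],[0,0,-40],[0,0,-15],[0,0,0]],"turn":[[0,0,0],[0,0,0],[0,0,0],[0,0,0],[0,0,0],[0,0,0],[0,0,0],[0,0,0]]}'
python3 - <<'E'
from h import *
go([.397,-.35,.2],1.349)
E
```

```text
time_s: 45.35
eef_pos: [0.5334, -0.0393, 0.1056]
eef_rot: [3.141, 0.001, 1.35]
contact_force: [-0.3, -0.5, 1.3]
width: 0.0486
time_s: 46.35
eef_pos: [0.5337, -0.0393, 0.2768]
eef_rot: [3.139, 0.001, 1.35]
contact_force: [-0.1, 0.0, 0.0]
width: 0.0684
t 46.4 pos [ 0.5337 -0.0393  0.2768] rpy [3.139e+00 1.000e-03 1.350e+00]
 shift [-333.   -65.5   76.9]
 turn [0.003 0.001 0.001]
```

```bash
python3 -m pendant '{"claw":[0.2,0.2,0.2,0.2,0.2,0.2,0.2,0.2],"delta_pos":[[-30,-6,0],[-45,-9,5],[-50,-10,10],[-50,-10,10],[-50,-10,10],[-45,-9,10],[-30,-6,0],[0,0,0]],"turn":[[0,0,0],[0,0,0],[0,0,0],[0,0,0],[0,0,0],[0,0,0],[0,0,0],[0,0,0]]}'
python3 - <<'E'
from h import *
import pickle
go([.3925,-.3665,.1],1.349)
m,im=grab("wrist","w14.png"); pickle.dump(m,open("w14.pkl","wb"))
v=np.array(m["R"])@[.3925,-.3665,.044]+m["t"];print("expect",v[:2]/v[2]*m["fx"]+[m["cx"],m["cy"]])
m2,sc=grab("scene","scene2.png")
cv2.imwrite("pics/m14.png",np.vstack([im,np.hstack([cv2.resize(sc[190:270,270:398],(320,200)),cv2.resize(sc[160:240,170:298],(320,200))])]))
E
```

```text
time_s: 47.35
eef_pos: [0.4035, -0.3251, 0.222]
eef_rot: [-3.137, -0.003, 1.352]
contact_force: [0.1, 0.1, -0.0]
width: 0.0687
t 47.4 pos [ 0.4035 -0.3251  0.222 ] rpy [-3.137e+00 -3.000e-03  1.352e+00]
 shift [-43.2  -1.3 121.8]
 turn [-0.004 -0.003  0.003]
expect [318.79260553 213.22709662]
```

View pics/m14.png

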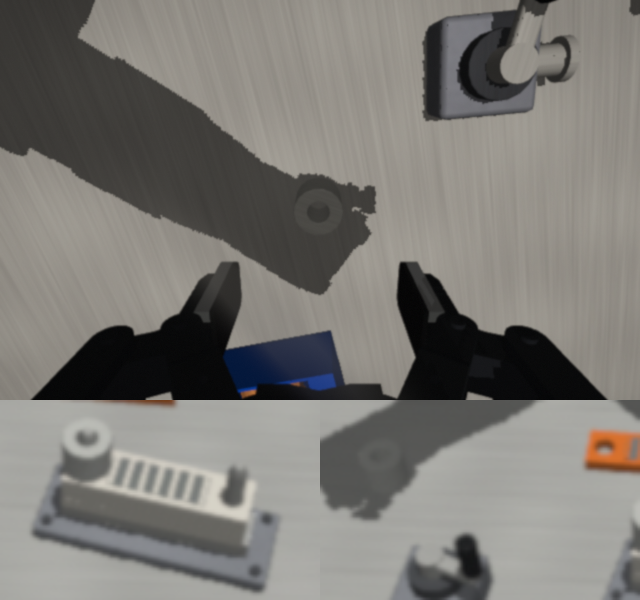

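The first sleeve is fully down on pin_b. The second is where it was, at (318,211) against an expected (319,213). I'll grasp it next.

```bash
python3 -m pendant '{"claw":[0.2,0.2,0.2,0.2,0.2,0.2],"delta_pos":[[-20,-0.5,30],[-21,-0.8,45],[0,0,45],[0,0,25],[0,0,0],[0,0,0]],"turn":[[-0.004,-0.003,0],[0,0,0],[0,0,0],[0,0,0],[0,0,0],[0,0,0]]}'
python3 - <<'E'
from h import *
go([.3925,-.3648,.012],1.349)
E
```

```text
time_s: 48.2
eef_pos: [0.3983, -0.3583, 0.0743]
eef_rot: [3.139, -0.001, 1.363]
contact_force: [0.2, -0.5, -0.0]
width: 0.0682
t 48.2 pos [ 0.3983 -0.3583  0.0743] rpy [ 3.139e+00 -1.000e-03  1.363e+00]
 shift [-7.6 -4.5 62.2]
 turn [ 0.003 -0.001  0.014]
```

```bash
python3 -m pendant '{"claw":[0.2,0.2,0.2,0.2,0.2,0.2],"delta_pos":[[-7,-4,0],[0,0,0],[0,0,22],[0,0,22],[0,0,10],[0,0,0]],"turn":[[0.003,-0.001,0.014],[0,0,0],[0,0,0],[0,0,0],[0,0,0],[0,0,0]]}'
python3 - <<'E'
from h import *
go([.3925,-.3648,.012],1.349)
E
```

```text
time_s: 48.95
eef_pos: [0.3954, -0.3682, 0.0242]
eef_rot: [3.135, 0.006, 1.347]
contact_force: [0.7, -0.1, -0.9]
width: 0.0685
t 49.0 pos [ 0.3954 -0.3682  0.0242] rpy [3.135 0.006 1.347]
 shift [ 2.8 -3.7 12.2]
 turn [ 0.007  0.006 -0.002]
```

```bash
python3 -m pendant '{"claw":[0.2,0.2,0.2],"delta_pos":[[2.5,-3.2,10],[0,0,2],[0,0,0]],"turn":[[0.007,0.006,0],[0,0,0],[0,0,0]]}'
python3 - <<'E'
from h import *
go([.3925,-.3648,.012],1.349)
E
python3 -m pendant '{"claw":[0.6,0.6,0.6,0.6],"delta_pos":[[0,0,0],[0,0,0],[0,0,0],[0,0,0]],"turn":[[0,0,0],[0,0,0],[0,0,0],[0,0,0]]}' 50
python3 -m pendant '{"claw":[0.6,0.6,0.6,0.6,0.6,0.6,0.6,0.6],"delta_pos":[[0,0,-20],[0,0,-40],[0,0,-50],[0,0,-50],[0,0,-40],[0,0,-20],[0,0,0],[0,0,0]],"turn":[[0,0,0],[0,0,0],[0,0,0],[0,0,0],[0,0,0],[0,0,0],[0,0,0],[0,0,0]]}'
python3 - <<'E'
from h import *
go([.5664,.1072,.22],1.349)
m,im=grab("wrist","w15.png")
g=cv2.cvtColor(im,cv2.COLOR_BGR2GRAY); p,R=pose()
v=np.array(m["R"])@(p+[0,0,.032])+m["t"];print(v[:2]/v[2]*m["fx"]+[m["cx"],m["cy"]])
q=cv2.resize(g[260:340,280:360],None,fx=4,fy=4); 
# bore: darkest blob inside ring
c=cv2.HoughCircles(cv2.GaussianBlur(q,(9,9),2),cv2.HOUGH_GRADIENT,1,40,param1=40,param2=18,minRadius=80,maxRadius=130)
print(None if c is None else (c[0][:3,:2]/4+[280,260],c[0][:3,2]/4))
cv2.imwrite("pics/w15c.png",cv2.resize(im[180:400,220:420],None,fx=2.5,fy=2.5))
E
```

```text
time_s: 49.32
eef_pos: [0.3934, -0.3657, 0.0128]
eef_rot: [3.141, 0.001, 1.347]
contact_force: [0.5, 0.5, -0.5]
width: 0.0683
t 49.3 pos [ 0.3934 -0.3657  0.0128] rpy [3.141e+00 1.000e-03 1.347e+00]
 shift [ 0.7 -1.1  0.8]
 turn [ 0.001  0.001 -0.002]
time_s: 49.82
eef_pos: [0.3936, -0.366, 0.0137]
eef_rot: [3.14, 0.002, 1.347]
contact_force: [0.1, -0.2, -1.3]
width: 0.049
time_s: 50.82
eef_pos: [0.3926, -0.3646, 0.2382]
eef_rot: [-3.14, -0.001, 1.347]
contact_force: [-0.7, -0.3, -1.4]
width: 0.0485
t 50.8 pos [ 0.3926 -0.3646  0.2382] rpy [-3.140e+00 -1.000e-03  1.347e+00]
 shift [498.5  65.   18.6]
 turn [-0.001 -0.001 -0.002]
[320.66818716 298.32625397]
None
```

View pics/w15c.png

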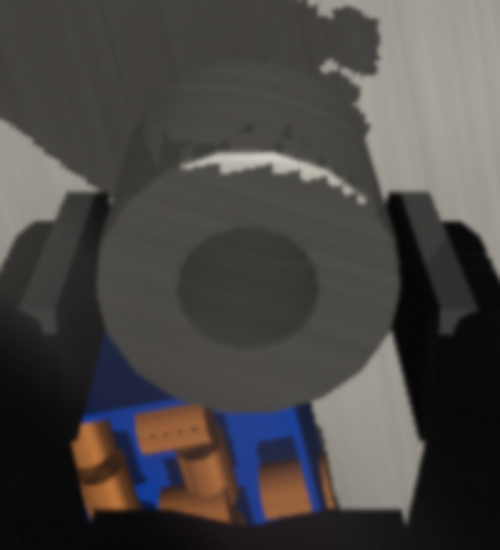

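The sleeve is held with its bore at (319.2,294.8), within 1 mm of the TCP axis. Carrying it to pin_a.

```bash
python3 -m pendant '{"claw":[0.6,0.6,0.6,0.6,0.6,0.6,0.6,0.6],"delta_pos":[[25,3,0],[40,5,-3],[50,6,-3],[50,6,-3],[50,6,-3],[50,6,-3],[30,4,-3],[0,0,0]],"turn":[[0,0,0],[0,0,0],[0,0,0],[0,0,0],[0,0,0],[0,0,0],[0,0,0],[0,0,0]]}'
python3 - <<'E'
from h import *
go([.5664,.1072,.22],1.349)
E
```

```text
time_s: 51.88
eef_pos: [0.4921, -0.0747, 0.2467]
eef_rot: [-3.126, -0.006, 1.345]
contact_force: [0.4, 0.6, -1.5]
width: 0.0487
t 51.9 pos [ 0.4921 -0.0747  0.2467] rpy [-3.126 -0.006  1.345]
 shift [193.8  32.2  27.4]
 turn [-0.016 -0.006 -0.004]
```

```bash
python3 -m pendant '{"claw":[0.6,0.6,0.6,0.6,0.6,0.6,0.6],"delta_pos":[[25,4,0],[45,8,0],[45,8,0],[45,8,5],[30,4,10],[0,0,0],[0,0,0]],"turn":[[-0.016,-0.006,0],[0,0,0],[0,0,0],[0,0,0],[0,0,0],[0,0,0],[0,0,0]]}'
python3 - <<'E'
from h import *
go([.5664,.1072,.165],1.349)
E
```

```text
time_s: 52.75
eef_pos: [0.565, 0.1022, 0.2237]
eef_rot: [-3.132, 0.005, 1.34]
contact_force: [-0.2, 0.3, -0.6]
width: 0.0489
t 52.8 pos [0.565  0.1022 0.2237] rpy [-3.132  0.005  1.34 ]
 shift [ 5.4  0.8 58.7]
 turn [-0.01   0.005 -0.009]
```

```bash
python3 -m pendant '{"claw":[0.6,0.6,0.6,0.6,0.6,0.6],"delta_pos":[[5,0.8,10],[0,0,20],[0,0,15],[0,0,5],[0,0,0],[0,0,0]],"turn":[[-0.01,0.005,-0.009],[0,0,0],[0,0,0],[0,0,0],[0,0,0],[0,0,0]]}'
python3 - <<'E'
from h import *
go([.5664,.1073,.165],1.349)
E
```

```text
time_s: 53.5
eef_pos: [0.5666, 0.1029, 0.1719]
eef_rot: [3.138, -0.001, 1.345]
contact_force: [-0.7, 0.7, -1.6]
width: 0.0486
t 53.5 pos [0.5666 0.1029 0.1719] rpy [ 3.138e+00 -1.000e-03  1.345e+00]
 shift [ 4.2 -1.2  6.9]
 turn [ 0.003 -0.001 -0.004]
```

```bash
python3 -m pendant '{"claw":[0.6,0.6,0.6,0.6],"delta_pos":[[4,-1.1,6],[0,0,0],[0,0,0],[0,0,0]],"turn":[[0.003,-0.001,-0.004],[0,0,0],[0,0,0],[0,0,0]]}'
python3 - <<'E'
from h import *
go([.5664,.1073,.165],1.349)
E
```

```text
time_s: 54.0
eef_pos: [0.5671, 0.1076, 0.1664]
eef_rot: [3.14, -0.0, 1.349]
contact_force: [-0.1, -0.4, -1.2]
width: 0.0491
t 54.0 pos [0.5671 0.1076 0.1664] rpy [ 3.14  -0.     1.349]
 shift [-0.4 -0.6  1.4]
 turn [ 0.002 -0.     0.   ]
```

```bash
python3 -m pendant '{"claw":[0.6,0.6,0.6,0.6,0.6],"delta_pos":[[-0.4,-0.6,8],[0,0,6],[0,0,6],[0,0,6],[0,0,0]],"turn":[[0,0,0],[0,0,0],[0,0,0],[0,0,0],[0,0,0]]}'
python3 -m pendant '{"claw":[0.6,0.6,0.6,0.6,0.6],"delta_pos":[[0,0,6],[0,0,6],[0,0,6],[0,0,4],[0,0,0]],"turn":[[0,0,0],[0,0,0],[0,0,0],[0,0,0],[0,0,0]]}'
python3 - <<'E'
from h import *
go([.5664,.1073,.1065],1.349)
E
```

```text
time_s: 54.62
eef_pos: [0.566, 0.1072, 0.138]
eef_rot: [3.141, -0.0, 1.349]
contact_force: [-0.8, -0.1, -0.2]
width: 0.0489
time_s: 55.25
eef_pos: [0.5661, 0.1072, 0.1145]
eef_rot: [3.141, -0.0, 1.349]
contact_force: [-0.7, 0.6, -1.8]
width: 0.049
t 55.2 pos [0.5661 0.1072 0.1145] rpy [ 3.141 -0.     1.349]
 shift [0.2 0.2 8. ]
 turn [ 0.001 -0.     0.   ]
```

```bash
python3 -m pendant '{"claw":[0.6,0.6,0.6,0.6],"delta_pos":[[0,0,6],[0,0,3],[0,0,1],[0,0,0]],"turn":[[0,0,0],[0,0,0],[0,0,0],[0,0,0]]}'
python3 -m pendant '{"claw":[0.3,0.3,0.3,0.2,0.2,0.2,0.2,0.2],"delta_pos":[[0,0,0],[0,0,0],[0,0,-20],[0,0,-40],[0,0,-50],[0,0,-40],[0,0,-15],[0,0,0]],"turn":[[0,0,0],[0,0,0],[0,0,0],[0,0,0],[0,0,0],[0,0,0],[0,0,0],[0,0,0]]}'
python3 - <<'E'
from h import *
go([.58,-.21,.26],1.349)
E
```

```text
time_s: 55.75
eef_pos: [0.5664, 0.1073, 0.1068]
eef_rot: [3.139, -0.001, 1.349]
contact_force: [-0.9, -0.1, -1.9]
width: 0.0486
time_s: 56.75
eef_pos: [0.566, 0.1073, 0.2756]
eef_rot: [3.139, -0.001, 1.349]
contact_force: [-0.5, 0.6, 0.5]
width: 0.0683
t 56.8 pos [0.566  0.1073 0.2756] rpy [ 3.139e+00 -1.000e-03  1.349e+00]
 shift [-306.4   83.3   15.6]
 turn [ 0.002 -0.001  0.   ]
```

```bash
python3 -m pendant '{"claw":[0.3,0.3,0.3,0.3,0.3,0.3,0.3,0.3],"delta_pos":[[-30,8,0],[-45,12,0],[-50,14,0],[-50,14,0],[-50,14,0],[-45,12,0],[-25,6,0],[0,0,0]],"turn":[[0,0,0],[0,0,0],[0,0,0],[0,0,0],[0,0,0],[0,0,0],[0,0,0],[0,0,0]]}'
python3 - <<'E'
from h import *
import pickle
go([.585,-.215,.2],1.349)
m,im=grab("wrist","w16.png"); pickle.dump(m,open("w16.pkl","wb"))
for P in([.585,-.215,.146],[.565,-.263,.094]):
    v=np.array(m["R"])@P+m["t"];print("expect",v[:2]/v[2]*m["fx"]+[m["cx"],m["cy"]])
m2,sc=grab("scene","scene3.png")
cv2.imwrite("pics/m16.png",np.vstack([im,np.hstack([cv2.resize(sc[190:270,270:398],(320,200)),cv2.resize(sc[160:240,170:298],(320,200))])]))
E
```

```text
time_s: 57.75
eef_pos: [0.5771, -0.2062, 0.2642]
eef_rot: [-3.132, -0.002, 1.351]
contact_force: [0.1, 0.8, 0.8]
width: 0.0598
t 57.8 pos [ 0.5771 -0.2062  0.2642] rpy [-3.132e+00 -2.000e-03  1.351e+00]
 shift [-7.  10.2 64.1]
 turn [-0.009 -0.002  0.002]
expect [333.28840126 197.40797543]
expect [321.94370853 230.22101593]
```

View pics/m16.png

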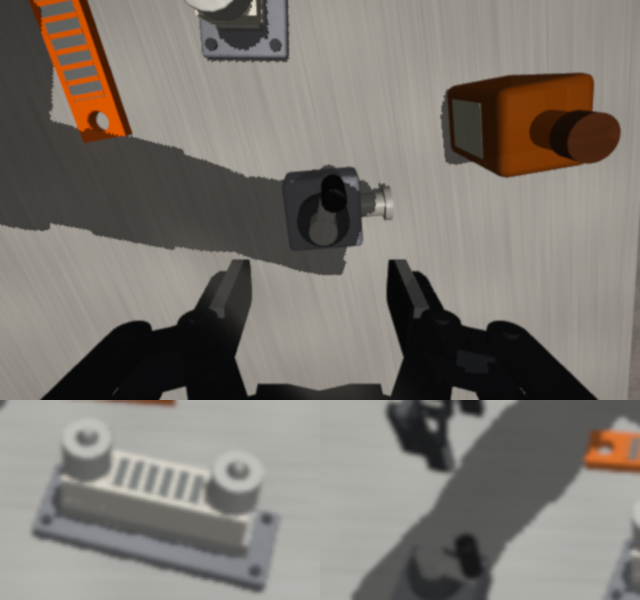

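Both sleeves are seated. The knob top is at about (334,200) and the arm's hub end at about (322,228).

Run:
```python
from h import *
import pickle
m=pickle.load(open("w16.pkl","rb")); im=cv2.imread("pics/w16.png")
for c in blobs(im,(0,0,0),(179,255,22),(305,165,360,222),60): print(cv2.boundingRect(c),cv2.minEnclosingCircle(c))
k=ray(m,[(334,200)],.146)[0]; a=ray(m,[(322,229)],.094)[0]
print("knob",k.round(4),"axis",a.round(4),"r",np.linalg.norm((k-a)[:2]).round(4),"ang",np.degrees(np.arctan2(*(k-a)[1::-1])).round(1))
b=ray(m,[(286,176),(357,169),(361,243),(290,249)],.05); print("block",b.mean(0).round(4))
go([*k[:2],.15],1.349)
```

```text
(305, 175, 42, 39) ((326.9130554199219, 196.9130401611328), 23.7225341796875)
knob [ 0.5851 -0.2173  0.146 ] axis [ 0.5653 -0.2617  0.094 ] r 0.0487 ang 66.0
block [ 0.5675 -0.2589  0.05  ]
t 57.9 pos [ 0.5773 -0.2043  0.2647] rpy [-3.132e+00 -3.000e-03  1.353e+00]
 shift [-11.3  11.5 114.6]
 turn [-0.009 -0.003  0.004]
```

```bash
python3 -m pendant '{"claw":[0.4,0.4,0.4,0.4,0.4,0.4],"delta_pos":[[-11,11,20],[0,0,35],[0,0,25],[0,0,10],[0,0,0],[0,0,0]],"turn":[[-0.009,-0.003,0],[0,0,0],[0,0,0],[0,0,0],[0,0,0],[0,0,0]]}'
python3 - <<'E'
from h import *
go([.5851,-.2173,.097],1.349)
E
```

```text
time_s: 58.6
eef_pos: [0.5871, -0.2106, 0.1735]
eef_rot: [3.14, -0.0, 1.361]
contact_force: [0.1, -0.7, -0.1]
width: 0.0515
t 58.6 pos [ 0.5871 -0.2106  0.1735] rpy [ 3.14  -0.     1.361]
 shift [-7.1 -0.7 76.5]
 turn [ 0.002 -0.     0.012]
```

```bash
python3 -m pendant '{"claw":[0.4,0.4,0.4,0.4,0.4,0.4],"delta_pos":[[-7,-0.7,0],[0,0,0],[0,0,22],[0,0,25],[0,0,18],[0,0,0]],"turn":[[0.002,0,0.012],[0,0,0],[0,0,0],[0,0,0],[0,0,0],[0,0,0]]}'
python3 - <<'E'
from h import *
go([.5851,-.2173,.097],1.349)
E
```

```text
time_s: 59.35
eef_pos: [0.587, -0.2198, 0.1106]
eef_rot: [3.135, 0.001, 1.347]
contact_force: [-0.2, 0.0, 0.5]
width: 0.0514
t 59.4 pos [ 0.587  -0.2198  0.1106] rpy [3.135e+00 1.000e-03 1.347e+00]
 shift [ 2.  -2.5 13.6]
 turn [ 0.006  0.001 -0.002]
```

```bash
python3 -m pendant '{"claw":[0.4,0.4,0.9,0.9,0.9,0.9,0.9,0.9],"delta_pos":[[2,-2.5,12],[0,0,0],[0,0,0],[0,0,0],[0,0,0],[0,0,0],[0,0,0],[0,0,0]],"turn":[[0.006,0,0],[0,0,0],[0,0,0],[0,0,0],[0,0,0],[0,0,0],[0,0,0],[0,0,0]]}' 30
cat >> h.py <<'E'
def circ(ax,step=24,n=8,r=.05):
    """shifts in tool axes along the circle from the present angle"""
    p,R=pose(); a=np.arctan2(p[1]-ax[1],p[0]-ax[0]); s=np.radians(step)
    P=lambda k:np.array([ax[0]+r*np.cos(a+k*s),ax[1]+r*np.sin(a+k*s),.1])
    print("ang %.0f rad %.4f z %.4f"%(np.degrees(a),np.hypot(*(p[:2]-ax)),p[2]),R.as_euler("xyz").round(3))
    print([(R.inv().apply(P(k+1)-P(k))*1000).round(0)[:2].astype(int).tolist() for k in range(n)])
E
python3 -c "
from h import *
circ(np.array([.5648,-.263]))"
```

```text
time_s: 60.35
eef_pos: [0.5861, -0.2179, 0.1002]
eef_rot: [3.139, 0.002, 1.346]
contact_force: [0.6, -0.8, -1.5]
width: 0.0213
ang 65 rad 0.0499 z 0.1002 [3.139e+00 2.000e-03 1.346e+00]
[[0, -21], [-8, -19], [-15, -14], [-20, -7], [-21, 2], [-18, 10], [-12, 17], [-4, 20]]
```

Gripped the knob at 21 mm. Winding starts.

```bash
python3 -m pendant '{"claw":[0.9,0.9,0.9,0.9,0.9,0.9,0.9,0.9],"delta_pos":[[0,-21,0],[-8,-19,0],[-15,-14,0],[-20,-7,0],[-21,2,0],[-18,10,0],[-12,17,0],[-4,20,0]],"turn":[[0,0,0],[0,0,0],[0,0,0],[0,0,0],[0,0,0],[0,0,0],[0,0,0],[0,0,0]]}'
python3 -c "
from h import *
circ(np.array([.5648,-.263]))"
```

```text
time_s: 61.35
eef_pos: [0.5544, -0.3127, 0.1]
eef_rot: [3.133, -0.005, 1.349]
contact_force: [0.7, 7.5, 0.0]
width: 0.0211
ang -102 rad 0.0508 z 0.1000 [ 3.133 -0.005  1.349]
[[5, 20], [12, 17], [18, 10], [21, 2], [20, -7], [15, -14], [8, -19], [0, -21]]
```

```bash
python3 -m pendant '{"claw":[0.9,0.9,0.9,0.9,0.9,0.9,0.9,0.9],"delta_pos":[[5,20,0],[12,17,0],[18,10,0],[21,2,0],[20,-7,0],[15,-14,0],[8,-19,0],[0,-21,0]],"turn":[[0.008,-0.005,0],[0,0,0],[0,0,0],[0,0,0],[0,0,0],[0,0,0],[0,0,0],[0,0,0]]}'
python3 -c "
from h import *
circ(np.array([.5648,-.263]))"
```

```text
time_s: 62.35
eef_pos: [0.5688, -0.2137, 0.1002]
eef_rot: [3.135, 0.005, 1.347]
contact_force: [2.0, -14.3, -6.2]
width: 0.0214
ang 85 rad 0.0495 z 0.1002 [3.135 0.005 1.347]
[[-7, -20], [-14, -15], [-19, -8], [-21, 1], [-19, 9], [-13, 16], [-6, 20], [3, 21]]
```

```bash
python3 -m pendant '{"claw":[0.9,0.9,0.9,0.9,0.9,0.9,0.9,0.9],"delta_pos":[[-7,-20,0],[-14,-15,0],[-19,-8,0],[-21,1,0],[-19,9,0],[-13,16,0],[-6,20,0],[3,21,0]],"turn":[[0.006,0.005,0],[0,0,0],[0,0,0],[0,0,0],[0,0,0],[0,0,0],[0,0,0],[0,0,0]]}'
python3 -c "
from h import *
circ(np.array([.5648,-.263]))"
```

```text
time_s: 63.35
eef_pos: [0.5695, -0.3138, 0.1004]
eef_rot: [3.139, 0.003, 1.348]
contact_force: [-2.1, -1.5, -2.0]
width: 0.0213
ang -85 rad 0.0510 z 0.1004 [3.139e+00 3.000e-03 1.348e+00]
[[10, 18], [17, 12], [20, 4], [20, -4], [17, -12], [10, -18], [2, -21], [-6, -20]]
```

```bash
python3 -m pendant '{"claw":[0.9,0.9,0.9,0.9,0.9,0.9,0.9,0.9],"delta_pos":[[10,18,0],[17,12,0],[20,4,0],[20,-4,0],[17,-12,0],[10,-18,0],[2,-21,0],[-6,-20,0]],"turn":[[0.003,0.003,0],[0,0,0],[0,0,0],[0,0,0],[0,0,0],[0,0,0],[0,0,0],[0,0,0]]}'
python3 -c "
from h import *
circ(np.array([.5648,-.263]),n=4)"
```

```text
time_s: 64.35
eef_pos: [0.5511, -0.2159, 0.1004]
eef_rot: [3.137, 0.013, 1.348]
contact_force: [8.7, -21.3, -17.5]
width: 0.0213
ang 106 rad 0.0490 z 0.1004 [3.137 0.013 1.348]
[[-14, -16], [-19, -9], [-21, 0], [-19, 8]]
```

```bash
python3 -m pendant '{"claw":[0.9,0.9,0.9,0.9],"delta_pos":[[-14,-16,0],[-19,-9,0],[-21,0,0],[0,0,0]],"turn":[[0.004,0.012,0],[0,0,0],[0,0,0],[0,0,0]]}'
python3 -c "
from h import *
circ(np.array([.5648,-.263]),n=4)"
```

```text
time_s: 64.85
eef_pos: [0.5169, -0.2623, 0.1003]
eef_rot: [3.132, -0.0, 1.35]
contact_force: [4.5, -1.2, -4.3]
width: 0.0213
ang 179 rad 0.0479 z 0.1003 [ 3.132 -0.     1.35 ]
[[-19, 8], [-14, 15], [-6, 20], [2, 21]]
```

```bash
python3 -m pendant '{"claw":[0.9,0.9,0.9,0.9],"delta_pos":[[-19,8,0],[-14,15,0],[-6,20,0],[0,0,0]],"turn":[[0.009,0,0],[0,0,0],[0,0,0],[0,0,0]]}'
python3 -c "
from h import *
circ(np.array([.5655,-.263]),n=4)"
```

```text
time_s: 65.35
eef_pos: [0.5448, -0.3087, 0.1004]
eef_rot: [-3.131, 0.003, 1.35]
contact_force: [1.1, 0.2, -2.8]
width: 0.021
ang -114 rad 0.0502 z 0.1004 [-3.131e+00  3.000e-03  1.350e+00]
[[0, 21], [9, 19], [16, 14], [20, 6]]
```

```bash
python3 -m pendant '{"claw":[0.9,0.9,0.9,0.9],"delta_pos":[[0,21,0],[9,19,0],[16,14,0],[0,0,0]],"turn":[[-0.01,0.003,0],[0,0,0],[0,0,0],[0,0,0]]}'
python3 -c "
from h import *
circ(np.array([.5655,-.263]),n=4)"
```

```text
time_s: 65.85
eef_pos: [0.6033, -0.298, 0.1005]
eef_rot: [3.141, 0.008, 1.347]
contact_force: [3.9, -1.6, -3.4]
width: 0.021
ang -43 rad 0.0515 z 0.1005 [3.141 0.008 1.347]
[[20, 6], [21, -2], [18, -10], [12, -17]]
```

```bash
python3 -m pendant '{"claw":[0.9,0.9,0.9,0.9],"delta_pos":[[20,6,0],[21,-2,0],[18,-10,0],[0,0,0]],"turn":[[0,0.008,0],[0,0,0],[0,0,0],[0,0,0]]}'
python3 -c "
from h import *
circ(np.array([.5655,-.263]),n=4)"
```

```text
time_s: 66.35
eef_pos: [0.6142, -0.2442, 0.1022]
eef_rot: [3.13, 0.014, 1.343]
contact_force: [-0.6, 1.2, 0.6]
width: 0.0087
ang 21 rad 0.0522 z 0.1022 [3.13  0.014 1.343]
[[14, -15], [7, -20], [-1, -21], [-10, -18]]
```

The gripper slipped off the knob, with the width down to 8.7 mm. It has probably met the stop. I'll back off upward and locate the knob numerically.

```bash
python3 -m pendant '{"claw":[0.9,0.9,0.9,0.9,0.4,0.4,0.4],"delta_pos":[[0,0,-30],[0,0,-40],[0,0,-40],[25,0,-20],[30,0,0],[0,0,0],[0,0,0]],"turn":[[0.01,0.014,0],[0,0,0],[0,0,0],[0,0,0],[0,0,0],[0,0,0],[0,0,0]]}'
python3 - <<'E'
from h import *
go([.6,-.25,.25],1.349)
ax=np.array([.5655,-.263])
for n in("wrist","scene"):
    m,im=grab(n,n+"17.png"); m["R"]=np.array(m["R"])
    g=cv2.cvtColor(im,cv2.COLOR_BGR2GRAY).astype(float)
    pr=lambda P:(lambda v:v[:2]/v[2]*m["fx"]+[m["cx"],m["cy"]])(m["R"]@P+m["t"])
    # mean grey of the knob's silhouette (axis line z .1-.146) for each crank angle
    out=[]
    for a in range(-180,180,10):
        c=[ax[0]+.05*np.cos(np.radians(a)),ax[1]+.05*np.sin(np.radians(a))]
        k=[pr(np.array([*c,z])) for z in np.linspace(.1,.146,12)]
        out.append(int(np.mean([cv2.getRectSubPix(g.astype(np.float32),(3,3),tuple(map(float,u))).mean() for u in k])))
    print(n,dict(zip(range(-180,180,10),out)))
E
```

```text
time_s: 67.22
eef_pos: [0.6234, -0.1866, 0.2373]
eef_rot: [-3.138, -0.004, 1.344]
contact_force: [0.4, -0.6, -0.3]
width: 0.0514
t 67.2 pos [ 0.6234 -0.1866  0.2373] rpy [-3.138 -0.004  1.344]
 shift [-67.   -8.6 -12.9]
 turn [-0.004 -0.004 -0.005]
wrist {-180: 37, -170: 44, -160: 43, -150: 36, -140: 37, -130: 54, -120: 154, -110: 155, -100: 155, -90: 158, -80: 160, -70: 161, -60: 163, -50: 156, -40: 87, -30: 42, -20: 10, -10: 7, 0: 9, 10: 28, 20: 43, 30: 56, 40: 43, 50: 30, 60: 29, 70: 29, 80: 33, 90: 53, 100: 56, 110: 66, 120: 74, 130: 89, 140: 111, 150: 134, 160: 150, 170: 45}
scene {-180: 35, -170: 47, -160: 70, -150: 163, -140: 175, -130: 174, -120: 174, -110: 173, -100: 173, -90: 173, -80: 173, -70: 173, -60: 173, -50: 173, -40: 170, -30: 133, -20: 41, -10: 21, 0: 37, 10: 76, 20: 66, 30: 62, 40: 49, 50: 47, 60: 72, 70: 79, 80: 82, 90: 85, 100: 84, 110: 82, 120: 77, 130: 66, 140: 51, 150: 55, 160: 56, 170: 33}
```

Both cameras put the knob at about −10°. I'll re-grip it there and push gently to test whether that is the stop.

```bash
python3 -m pendant '{"claw":[0.4,0.4,0.4,0.4,0.4,0.4],"delta_pos":[[-40,4,0],[-40,4,30],[-5,0,30],[0,0,10],[0,0,0],[0,0,0]],"turn":[[0,0,0],[0,0,0],[0,0,0],[0,0,0],[0,0,0],[0,0,0]]}'
python3 - <<'E'
from h import *
go([.6147,-.2717,.1],1.349)
E
```

```text
time_s: 68.08
eef_pos: [0.6107, -0.276, 0.1656]
eef_rot: [-3.138, -0.004, 1.341]
contact_force: [0.6, -0.4, 0.4]
width: 0.0514
t 68.1 pos [ 0.6107 -0.276   0.1656] rpy [-3.138 -0.004  1.341]
 shift [ 4.8  3.2 65.6]
 turn [-0.004 -0.004 -0.008]
```

```bash
python3 -m pendant '{"claw":[0.4,0.4,0.4,0.4,0.4,0.4],"delta_pos":[[4.5,3,0],[0,0,0],[0,0,20],[0,0,20],[0,0,15],[0,0,0]],"turn":[[-0.004,-0.004,-0.008],[0,0,0],[0,0,0],[0,0,0],[0,0,0],[0,0,0]]}'
python3 - <<'E'
from h import *
go([.6147,-.2717,.1],1.349)
E
```

```text
time_s: 68.82
eef_pos: [0.618, -0.2712, 0.1133]
eef_rot: [3.135, 0.002, 1.353]
contact_force: [-0.3, -0.3, 0.5]
width: 0.0513
t 68.8 pos [ 0.618  -0.2712  0.1133] rpy [3.135e+00 2.000e-03 1.353e+00]
 shift [-1.2 -3.2 13.2]
 turn [0.007 0.002 0.004]
```

```bash
python3 -m pendant '{"claw":[0.4,0.4,0.9,0.9,0.9,0.9,0.9,0.9],"delta_pos":[[-1,-3,14],[0,0,2],[0,0,0],[0,0,0],[0,0,0],[0,0,0],[0,0,0],[0,0,0]],"turn":[[0.007,0,0],[0,0,0],[0,0,0],[0,0,0],[0,0,0],[0,0,0],[0,0,0],[0,0,0]]}' 50
python3 -c "
from h import *
circ(np.array([.5655,-.263]),step=12,n=3)"
```

```text
time_s: 69.82
eef_pos: [0.6163, -0.2723, 0.0981]
eef_rot: [3.139, 0.002, 1.353]
contact_force: [1.5, -0.7, -1.8]
width: 0.0208
ang -10 rad 0.0516 z 0.0981 [3.139e+00 2.000e-03 1.353e+00]
[[10, -1], [10, -4], [9, -6]]
```

```bash
python3 -m pendant '{"claw":[0.9,0.9],"delta_pos":[[10,-1,0],[0,0,0]],"turn":[[0,0,0],[0,0,0]]}'
python3 -m pendant '{"claw":[0.9,0.9],"delta_pos":[[10,-3,0],[0,0,0]],"turn":[[0,0,0],[0,0,0]]}'
python3 -c "
from h import *
circ(np.array([.5655,-.263]),step=12,n=3)"
```

```text
time_s: 70.08
eef_pos: [0.6168, -0.2688, 0.0981]
eef_rot: [3.137, 0.015, 1.349]
contact_force: [1.0, -1.9, -5.1]
width: 0.0205
time_s: 70.32
eef_pos: [0.6167, -0.2689, 0.0982]
eef_rot: [3.132, 0.033, 1.342]
contact_force: [0.4, 0.7, -5.6]
width: 0.0209
ang -7 rad 0.0516 z 0.0982 [3.132 0.033 1.342]
[[10, -2], [10, -4], [8, -6]]
```

The push is blocked at −7°: no advance on the second push, and the same angle as the slip. It implies a start of 1.27 rad, which is in range. I'll release, retreat and check.

```bash
python3 -m pendant '{"claw":[0.4,0.4,0.4,0.4,0.4,0.4,0.4,0.4],"delta_pos":[[0,0,0],[0,0,0],[0,0,-30],[0,0,-45],[0,0,-45],[0,0,-30],[-20,-20,0],[0,0,0]],"turn":[[0,0,0],[0,0,0],[0,0,0],[0,0,0],[0,0,0],[0,0,0],[0,0,0],[0,0,0]]}'
python3 -m pendant '{"claw":[0.4,0.4,0.4,0.4,0.4],"delta_pos":[[-45,-30,0],[-45,-30,0],[-45,-30,0],[0,0,0],[0,0,0]],"turn":[[0,0,0],[0,0,0],[0,0,0],[0,0,0],[0,0,0]]}'
python3 - <<'E'
from h import *
ax=np.array([.5655,-.263])
for n in("scene","side"):
    m,im=grab(n,n+"18.png"); m["R"]=np.array(m["R"])
    g=cv2.cvtColor(im,cv2.COLOR_BGR2GRAY).astype(np.float32)
    pr=lambda P:(lambda v:v[:2]/v[2]*m["fx"]+[m["cx"],m["cy"]])(m["R"]@P+m["t"])
    out={}
    for a in range(-60,100,8):
        c=[ax[0]+.05*np.cos(np.radians(a)),ax[1]+.05*np.sin(np.radians(a))]
        out[a]=int(np.mean([cv2.getRectSubPix(g,(3,3),tuple(map(float,pr(np.array([*c,z]))))).mean() for z in np.linspace(.1,.146,12)]))
    print(n,out)
a,b,c=[cv2.imread(f"pics/scene{i}.png").astype(int) for i in(0,3,18)]
print("bottles/carton diff 0->18",np.abs(a-c)[265:360,200:445].sum(2).max(),"pack diff 3->18",np.abs(b-c)[195:265,278:388].sum(2).max())
m=viewer.camera_model("scene"); g=c.sum(2)/3
for P in([.5664,.1072],[.5334,-.0392]):
    v=np.array(m["R"])@[*P,.137]+m["t"];u=v[:2]/v[2]*m["fx"]+[m["cx"],m["cy"]];x,y=u.round().astype(int);print(u.round(1));print(g[y-8:y+10:2,x-14:x+15:2].astype(int))
print(env.sense()["contact_force"],env.sense()["eef_pos"])
E
```

```text
time_s: 71.32
eef_pos: [0.5918, -0.2742, 0.2548]
eef_rot: [3.133, 0.031, 1.345]
contact_force: [0.6, -0.6, -0.3]
width: 0.0512
time_s: 71.95
eef_pos: [0.474, -0.385, 0.2575]
eef_rot: [3.132, 0.028, 1.35]
contact_force: [-0.3, -0.0, -0.1]
width: 0.0513
scene {-60: 166, -52: 166, -44: 166, -36: 165, -28: 145, -20: 78, -12: 29, -4: 25, 4: 63, 12: 128, 20: 102, 28: 86, 36: 78, 44: 70, 52: 88, 60: 132, 68: 146, 76: 153, 84: 160, 92: 165}
side {-60: 125, -52: 117, -44: 110, -36: 94, -28: 75, -20: 62, -12: 68, -4: 80, 4: 76, 12: 59, 20: 75, 28: 157, 36: 176, 44: 172, 52: 167, 60: 158, 68: 146, 76: 114, 84: 92, 92: 70}
bottles/carton diff 0->18 205 pack diff 3->18 14
[363.6 218.1]
[[171 170 170 169 169 172 179 180 177 171 168 166 166 167 166]
 [169 169 169 170 179 185 186 185 185 184 178 169 165 166 165]
 [169 168 168 178 186 186 172 163 174 180 184 182 168 164 165]
 [176 173 165 183 187 163 109 144 157 141 180 185 177 165 165]
 [198 195 168 184 186 149  89 114 127 112 169 185 184 170 168]
 [157 191 150 173 187 173 118 102 107 127 177 185 176 165 165]
 [130 155 101 135 182 186 178 166 165 176 185 182 161 163 165]
 [133 107  80  90 133 174 186 187 185 186 180 150 144 165 166]
 [159 110  80  84  88 107 135 152 155 142 122 106 151 166 167]]
[303.5 204.8]
[[170 171 171 171 171 171 173 178 179 176 170 166 164 164 164]
 [168 169 170 170 175 181 186 186 186 185 184 177 167 164 164]
 [168 168 168 173 184 186 180 174 177 180 184 183 166 162 163]
 [168 168 168 176 186 179 123 127 153 134 164 184 179 160 165]
 [167 166 166 175 186 170 103  99 113 110 155 185 181 159 165]
 [166 166 162 161 185 183 144 108 112 133 175 185 167 155 164]
 [166 166 161 124 167 185 184 175 173 182 185 179 136 162 171]
 [164 165 160 111 109 156 176 182 184 179 167 131 112 186 204]
 [165 165 161 111  86  93 108 126 132 124 105  98 109 176 192]]
[ 0.09326485 -0.01869032  0.48268472] [ 0.47434396 -0.38470721  0.2574198 ]
```

Run:
```python
from h import *
a,c=[cv2.imread(f"pics/scene{i}.png").astype(int) for i in(0,18)]
d=(np.abs(a-c).sum(2)>40).astype(np.uint8)
n,l,s,ce=cv2.connectedComponentsWithStats(d[250:370,190:450]); 
for i in range(1,n):
    if s[i,4]>4: print(s[i]+[190,250,0,0,0])
```

```text
[207 250   6   3  16]
[350 250  14   3  18]
[407 252  43  24 697]
```

The only changes are the removed plate, the stand's pack and the valve. The bottles and carton have not moved. Handing in.

```bash
python3 -c "
from cell import env
print(env.sign_off())"
```

```text
the job is handed in; nothing more can be done
None
```

The job is handed in. All three white plates are threaded flat over both pins, one sleeve sits fully down on each pin, and the inlet valve is wound anticlockwise to its stop. It took about 72 s of the 210 s allowed.

**Last checks:**
- **Pack:** the final scene picture shows it unchanged from the view in which both sleeves were seated.
- **Crank:** the knob sits at about −8°. It was blocked there on a re-gripped push, after roughly 1007° of turning. That implies a start near 1.27 rad and so about 18.85 rad now. I inferred this from the stop, as the joint itself cannot be read.
- **Bystanders:** no picture change at the bottles or the carton. The only large change in that area was the plate I had taken away. I did not move the arm near the red and orange look-alikes, but I did not check them in the last picture.
- **Robot:** clear of everything, with contact force near zero.

**What failed or disagreed on the way:**
- The first three plate grasps closed above the plate. The fingertips are about 25–30 mm farther back than the stated 19 mm ahead of the TCP, so I lowered further until the grip held.
- The gripper slipped off the knob once at the stop. I located the knob again and re-gripped to confirm it was the stop.
- The side camera's knob reading was ambiguous after the release, so the final knob angle rests on the scene camera and the blocked push.

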